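# Swap the lower carton in a sloping two-high holder

### The arm

A 6-joint arm with a two-finger parallel gripper is mounted at the origin on a cart in front of the work surface, level with it; the furniture and walls round the work are solid. World frame = base frame: x ahead of the robot, y to its left, z up, the work surface at z = 0. Lengths are in m, angles in degrees, forces in N, time in s.
With the tool pointing down it reaches from about 0.4 to 0.825 m from the base axis. Payload 7 kg.
Tool frame: the origin (TCP) lies at the very end of the fingers, on their centre line; the grasp point (between the pads) lies 19 mm behind it; z points along the fingers, y is the direction in which the jaws open and shut (so a half turn about z gives the same grasp; the last joint's range is limited). The gripper opens to 88 mm and grips with 3 to 60 N. Pads are 19 mm wide; open, the fingers measure 130 mm over their backs; the gripper's body (78 mm by 193 mm) begins 47 mm behind the grasp point.
Start: joints at [-48.295, 20.546, 0.682, 0, -70.136, -16.507], TCP at [0.287, -0.611, 0.227] pointing down, gripper open.
Joint ranges: [-176.03, 176.03], [-82.01, 121.73], [-58.28, 71.71], [-173.87, 95.51], [-174.79, -0.11], [-173.66, 173.66]. Speed limits (degrees/s): [136.94, 136.94, 172.46, 180, 180, 180].

### API

Orientations are given as [roll, pitch, yaw] about the fixed x, y, z axes, in that order (R = Rz(yaw) Ry(pitch) Rx(roll)).
In Python, from plant import telemetry, optics, ctrl gives the robot as it stands.
- The arm moves only by the tool servo_tool, never from a script. Its argument "rows" is a list of rows, each a list of 3 entries, a list of its own where there are three numbers: the shift along the tool's x, y, z in m, then the turn, a rotation vector about the tool's x, y, z in units of 6 degrees (1.0 is 6 degrees), then the closure, from 0 (fully open) to 1 (shut). A call has 1 to 20 rows; each row shifts and turns the commanded pose from where the row before left it, along the tool's axes as they then stand; what a row does not reach is not made up. A row lasts 1/12 s, in which the tool goes at most 41.7 mm and 7.16 degrees, less where a joint would pass 70% of its speed; a pose out of reach is approached as far as the arm can. A call is refused whole if a number of a shift passes 0.0417 or a number of a turn 1, either way. A call with a gripper value outside its range is refused whole. The fingers move at their own pace and stop on an object; the grip force is fixed at half the most. Time passes only in rows, so rows that do not move let the fingers close. It gives the time, the measured TCP pose, the force and the opening at its end, in the units of the state.
- telemetry.get_obs(): the state, without advancing time (a new reading comes with each control period).
- optics.snapshot(name): name is "scene" or "side" or "wrist"; returns the picture (400x640x3 uint8, red, green, blue); there is no depth.
- optics.camera_info(name): a dict with "mtx" (3x3 intrinsics, pixels), "rvec" (rotation vector, rad) and "tvec" (3), from world to camera coordinates, as OpenCV has them. Camera axes: x right, y down, z forward; pixel columns grow to the right and rows downward; lengths in m; the calibration is good to about 2 mm. A picture is of the moment at which its call begins: read the wrist's pose just before it. camera_info takes no time and is no camera call; for the wrist camera it gives the pose at the moment of the call.
- ctrl.close_job(): hands the job in, once; it reports no verdict.
The state is a dict: "clock": time; "joint_pos": joint angles; "qvel": joint speeds; "tau": joint torques, N m; "tool_pos": TCP position; "orientation": TCP orientation; "force": force on the tool from outside, world axes, zero at the start; "moment": the same for the moment, N m; "opening": finger opening in m.
Only numpy, scipy, OpenCV 4.12 (cv2) and the standard library are available. Lean on these libraries where they do the work, as an engineer would, in place of code of your own. Each camera call takes 0.05 s, during which the arm holds its last target.

### The job

The lower of the two cartons leaning in the sloping metal holder is out of date. Take the upper carton off and set it down upright on the clear bench, move the lower carton upright into the low grey tray, put the new carton that stands on the bench into the holder in its place, then restack the upper carton on top of it. Both cartons in the holder must end square and flush: lying flat and pushed down the slope right against the front stops; leave the small things that stand around where they are.

Things in the scene. Friction and masses are not known exactly. Their poses are not given: they have to be found in the camera images.
- bay (a point): Frame of the sloping holder. Point on its floor, mid-width, at the inner face of the front stops. x axis: up the slope, away from the robot; y: across, to the left; z: off the slope at right angles (28 degrees from vertical, leaning to the robot). Friction mostly holds a carton where it is put on the slope, so it must be pushed down (-x) until it is felt to meet the stops.
- holder: Open aluminium stand, fixed, foot 125 x 136 mm; origin under it on the bench. In the axes of bay (mm): floor x -18 to 82; side cheeks 43 high, inner faces y = +-57; front stops 84 high, 5 thick, in front of x = 0, at y +-33 to +-62, with a 66 mm notch between them open for a finger; back (+x) open. A lower carton pokes up 70, an upper one to 140.
- home_lower (a point): Where the centre of the lower carton belongs: x 31, y 0, z 35 mm in the axes of bay, the carton's 62 mm side along bay x, its 102 mm side along bay y.
- home_upper (a point): Where the centre of the upper carton belongs: x 31, y 0, z 105 mm in the axes of bay, turned like the lower one. Only the lowest 14 mm of it meet the front stops.
- old_center (a point): The out-of-date carton, the lower one in the holder at the start; the carton is a closed box 62 x 102 x 70 mm (its own x, y, z axes; z up out of its 62 x 102 top), about 0.2 kg. The point is the centre of the box.
- upper_center (a point): The carton that lies on top of it at the start; same make: the carton is a closed box 62 x 102 x 70 mm (its own x, y, z axes; z up out of its 62 x 102 top), about 0.2 kg. The point is the centre of the box.
- new_center (a point): The new carton, the same make, standing upright on the bench left of the holder; the carton is a closed box 62 x 102 x 70 mm (its own x, y, z axes; z up out of its 62 x 102 top), about 0.2 kg. The point is the centre of the box. Which of it and the tray is nearer to the holder varies.
- old_carton: The same old carton; origin at the centre of its 62 x 102 mm underside.
- upper_carton: The same upper carton; origin at the centre of its underside.
- new_carton: The same new carton; origin at the centre of its underside.
- tray: Low grey open tray, fixed, 150 x 160 mm (its x, y) and 22 mm high, walls and floor 4 mm thick; origin at the centre of its underside, on the bench.
- spare_spot (a point): Point on the bench between the holder and the new carton and tray, unmarked; the bench is clear there for 60 mm to the front and back and 50 mm to either side: room to set a carton aside with its 102 mm side along world y.
- petri_dish: Bystander: loose flat white dish, 63 mm across, 14 mm high; origin under its centre.
- specimen_cup: Bystander: loose cup with screw lid, 57 mm across, 61 mm high; origin under its centre.
- strip_can: Bystander: loose white can, 45 mm across, 105 mm high; origin under its centre.

How it is judged:
By the outcome, as a careful person would: the job done as asked, in the order asked, and still so for the second after the job is handed in, with the robot touching nothing.
It also fails if it takes over 72 s, if anything falls off the work surface, if the arm or the gripper's body presses on something with over 40 N, if the wrist force passes 120 N, or if a joint passes its speed limit or range.

## Working session

There is one attempt and no reset: what is moved stays moved. The work goes in short steps, Python scripts to look and compute and a tool call to move; the robot and the scene stay as the last step left them, time stands still between calls to the robot, and variables do not carry over. Pictures are saved under pics/ and viewed, and the job is handed in when it is done.

Besides the shell and the picture viewer there is one more tool, called after "Request:" as name(argument=value, ...), one argument or row to a line, values as JSON. servo_tool: Moves the arm, as the interface text tells. Its arguments: {"type":"object","properties":{"rows":{"type":"array"}},"required":["rows"]}

```bash
ls; mkdir -p pics
python3 - <<'E'
from plant import telemetry, optics, ctrl
import cv2
print(telemetry.get_obs())
for n in ["scene","side","wrist"]:
    print(n,optics.camera_info(n))
    im=optics.snapshot(n); cv2.imwrite(f"pics/{n}0.png",im[:,:,::-1])
E
```

```text
pics
{'clock': 0.0, 'joint_pos': array([-4.82957087e+01,  2.05913105e+01,  6.35765861e-01, -1.98355293e-02,
       -7.01375521e+01, -1.65078443e+01]), 'qvel': array([-0.03714806,  0.03104599,  0.00766276, -0.07041984,  0.02448818,
        0.00405834]), 'tau': array([ 4.85823675e-04, -5.82714200e+01,  2.93064612e+01,  6.99748233e+00,
        6.93586378e-03, -1.56536134e-04]), 'tool_pos': array([ 0.28714355, -0.61034617,  0.22564014]), 'orientation': array([ 1.79905442e+02, -8.57739192e-03, -1.54810301e+02]), 'force': array([ 0.06878254,  0.10348888, -0.429209  ]), 'moment': array([-0.01445689,  0.05193373,  0.0342251 ]), 'opening': 0.08765989800427156}
scene {'mtx': array([[369.1616901 ,   0.        , 316.77681371],
       [  0.        , 369.1616901 , 198.86176273],
       [  0.        ,   0.        ,   1.        ]]), 'rvec': array([ 2.00443238, -1.18124294,  0.54438115]), 'tvec': array([-0.29575664,  0.35458899,  0.77809144])}
side {'mtx': array([[433.94191915,   0.        , 324.50192486],
       [  0.        , 433.94191915, 199.13636256],
       [  0.        ,   0.        ,   1.        ]]), 'rvec': array([ 0.66377446, -2.52305576,  1.2922621 ]), 'tvec': array([0.40595347, 0.25120798, 1.28060625])}
wrist {'mtx': array([[282.81277455,   0.        , 323.08952292],
       [  0.        , 282.81277455, 195.76481498],
       [  0.        ,   0.        ,   1.        ]]), 'rvec': array([-1.59498156, -2.51209471, -0.3484311 ]), 'tvec': array([ 0.67361609, -0.03408067,  0.39050042])}
```

View pics/scene0.png

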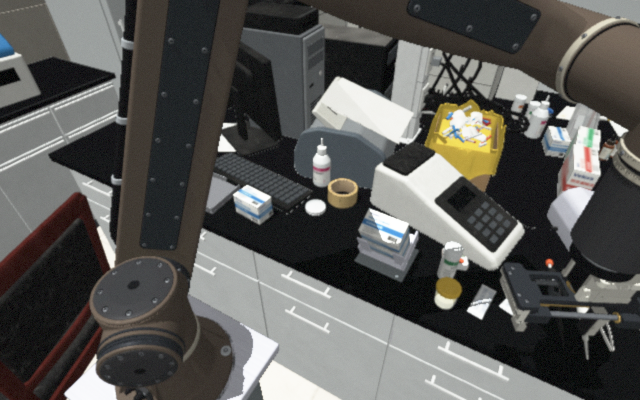

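View pics/side0.png

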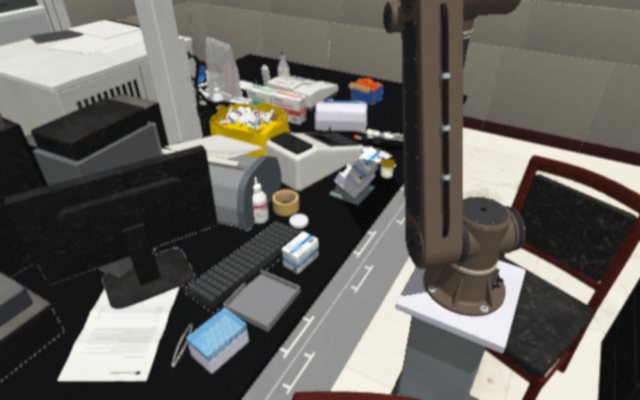

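View pics/wrist0.png

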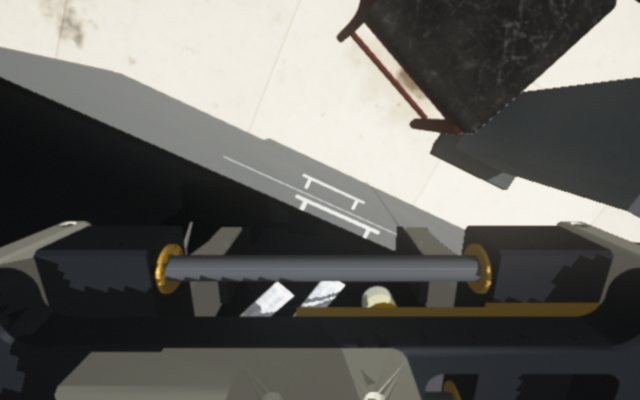

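The scene view shows the holder with its cartons at (388,243), the new carton at (253,203), dish at (315,207), and a can and cup at (452,260) and (447,292). The side view shows the tray at (262,300) and the new carton at (300,250). I'll enlarge these for corner picking.

Run:
```python
import cv2
a=cv2.imread("pics/scene0.png"); 
def crop(a,x0,y0,w,h,s,n):
    c=cv2.resize(a[y0:y0+h,x0:x0+w],None,fx=s,fy=s,interpolation=cv2.INTER_CUBIC)
    for x in range((x0+9)//10*10,x0+w,10):
        cv2.putText(c,str(x),((x-x0)*s,8),0,.3,(0,255,255),1); cv2.line(c,((x-x0)*s,10),((x-x0)*s,16),(0,255,255),1)
    for y in range((y0+9)//10*10,y0+h,10):
        cv2.putText(c,str(y),(0,(y-y0)*s+3),0,.3,(0,255,255),1);cv2.line(c,(20,(y-y0)*s),(26,(y-y0)*s),(0,255,255),1)
    cv2.imwrite(n,c)
crop(a,345,200,130,110,6,"pics/c1.png")
crop(a,190,160,150,75,5,"pics/c2.png")
b=cv2.imread("pics/side0.png")
crop(b,310,130,100,80,7,"pics/c3.png")
crop(b,210,205,130,130,4,"pics/c4.png")
```

```text
(no output)
```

View pics/c1.png

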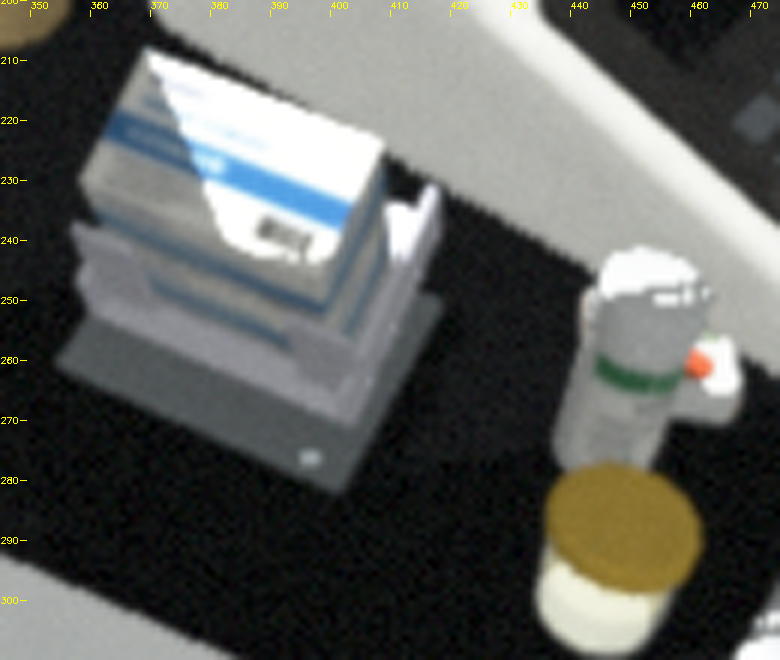

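View pics/c2.png

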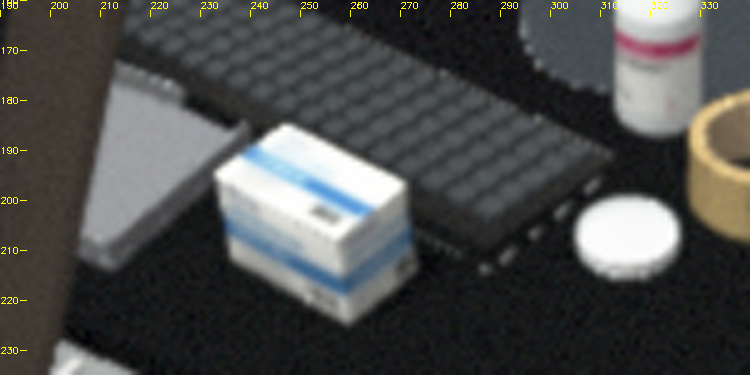

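View pics/c3.png

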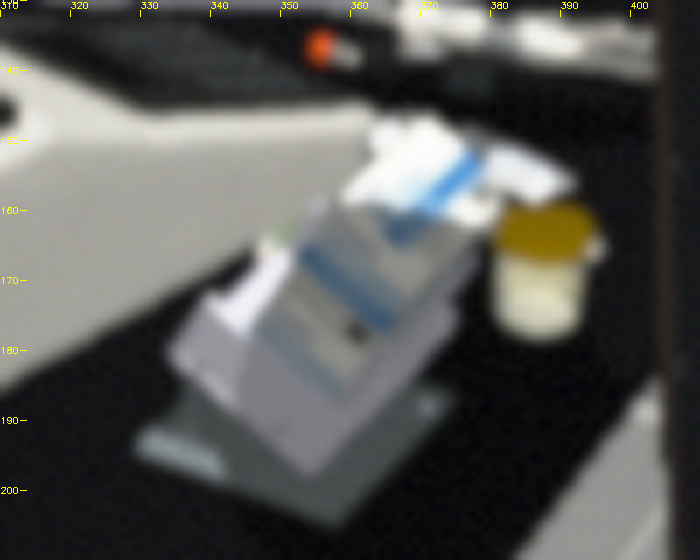

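View pics/c4.png

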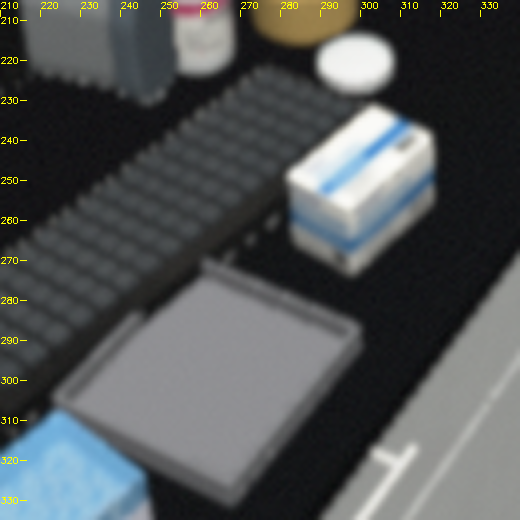

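```bash
cat > h.py <<'E'
import numpy as np, cv2
from scipy.spatial.transform import Rotation as R
from plant import telemetry, optics, ctrl
def ray(ci,p):
    M=cv2.Rodrigues(ci["rvec"])[0]; c=-M.T@ci["tvec"]
    d=M.T@np.linalg.inv(ci["mtx"])@np.array([p[0],p[1],1.]); return c,d/np.linalg.norm(d)
def plane(ci,p,z):
    c,d=ray(ci,p); return c+d*(z-c[2])/d[2]
def tri(cps):
    A=np.zeros((3,3));b=np.zeros(3);rs=[ray(*q) for q in cps]
    for c,d in rs:
        P=np.eye(3)-np.outer(d,d);A+=P;b+=P@c
    x=np.linalg.solve(A,b); return x,max(np.linalg.norm((np.eye(3)-np.outer(d,d))@(x-c)) for c,d in rs)
def proj(ci,X):
    return cv2.projectPoints(np.atleast_2d(X).astype(float),ci["rvec"],ci["tvec"],ci["mtx"],None)[0][:,0]
def crop(a,x0,y0,w,h,s,n):
    c=cv2.resize(a[y0:y0+h,x0:x0+w],None,fx=s,fy=s,interpolation=cv2.INTER_CUBIC)
    for x in range((x0+9)//10*10,x0+w,10):
        cv2.putText(c,str(x),((x-x0)*s,8),0,.3,(0,255,255),1); cv2.line(c,((x-x0)*s,10),((x-x0)*s,16),(0,255,255),1)
    for y in range((y0+9)//10*10,y0+h,10):
        cv2.putText(c,str(y),(0,(y-y0)*s+3),0,.3,(0,255,255),1);cv2.line(c,(20,(y-y0)*s),(26,(y-y0)*s),(0,255,255),1)
    cv2.imwrite(n,c)
E
python3 - <<'E'
from h import *
np.set_printoptions(precision=4,suppress=True)
S=optics.camera_info("scene");D=optics.camera_info("side")
print("cams",ray(S,(0,0))[0],ray(D,(0,0))[0])
s=np.array([(233.2,194.6),(247,184.8),(271.4,197.4),(258.2,208.6)])-.4
# side left,back,right,front
d=np.array([(282,248.75),(303,231.25),(318.25,239.25),(298,258)])-.4
print("new scene");[print(plane(S,p,.07)) for p in s]
print("new side");[print(plane(D,p,.07)) for p in d]
print("foot scene");[print(plane(S,p,.0)) for p in [(354-.4,260.5),(400.5,282),(418,250)]]
print("foot side");[print(plane(D,p,.0)) for p in [(329,193.5),(357.5,205),(374,185.5)]]
print("tray side");[print(plane(D,p,.022)) for p in [(260,269.5),(300,288),(223,304),(267.5,329)]]
print("tri top");
for a,b in [((409,223.8),(372,147)),((369.3,207.5),(358.5,158)),((358,230),(373,163))]:
  print(tri([(S,a),(D,b)]))
print("holder stops scene")
E
```

```text
cams [-0.1767 -0.4436  0.7685] [-0.0828  0.9772  0.9519]
new scene
[0.4502 0.2013 0.07  ]
[0.509  0.1945 0.07  ]
[0.4945 0.0928 0.07  ]
[0.4345 0.0972 0.07  ]
new side
[0.5044 0.1945 0.07  ]
[0.4925 0.094  0.07  ]
[0.4315 0.1034 0.07  ]
[0.4412 0.2047 0.07  ]
foot scene
[ 0.4458 -0.204   0.    ]
[ 0.4385 -0.3389  0.    ]
[ 0.5666 -0.3448  0.    ]
foot side
[ 0.5672 -0.2143  0.    ]
[ 0.4402 -0.2016  0.    ]
[ 0.4401 -0.3493 -0.    ]
tray side
[0.5401 0.2614 0.022 ]
[0.3969 0.265  0.022 ]
[0.5496 0.4186 0.022 ]
[0.3951 0.4264 0.022 ]
tri top
(array([ 0.4533, -0.3259,  0.1825]), np.float64(0.0035447285149496095))
(array([ 0.4595, -0.2256,  0.1852]), np.float64(0.003303684397836363))
(array([ 0.3995, -0.2282,  0.1734]), np.float64(0.00495303990029683))
holder stops scene
```

Run:
```python
from h import *
np.set_printoptions(precision=4,suppress=True)
o=telemetry.get_obs();W=optics.camera_info("wrist")
Rt=R.from_euler("xyz",o["orientation"],degrees=True).as_matrix()
c,_=ray(W,(0,0)); M=cv2.Rodrigues(W["rvec"])[0]
print("cam in tool",Rt.T@(c-o["tool_pos"])); print("cam axes in tool (cols)\n",Rt.T@M.T)
print(Rt)
```

```text
cam in tool [ 0.0732  0.0006 -0.1583]
cam axes in tool (cols)
 [[-0.0001 -0.9625 -0.2714]
 [ 1.     -0.0001  0.    ]
 [-0.     -0.2714  0.9625]]
[[-0.9049 -0.4257 -0.0007]
 [-0.4257  0.9049  0.0011]
 [ 0.0002  0.0013 -1.    ]]
```

```bash
cat >> h.py <<'E'
np.set_printoptions(precision=4,suppress=True)
def pose():
    o=telemetry.get_obs(); return np.array(o["tool_pos"]),R.from_euler("xyz",o["orientation"],degrees=True)
def logt(p0,r0,p1,r1):
    w=(r0.inv()*r1).as_rotvec(); t=r0.inv().apply(np.array(p1)-p0)
    th=np.linalg.norm(w)
    W=np.array([[0,-w[2],w[1]],[w[2],0,-w[0]],[-w[1],w[0],0]])
    V=np.eye(3)+(.5*W+W@W/6 if th<1e-5 else (1-np.cos(th))/th**2*W+(th-np.sin(th))/th**3*W@W)
    return np.linalg.solve(V,t),w
def rows(p0,r0,p1,r1,n):
    v,w=logt(p0,r0,p1,r1); w=w/n; v=v/n
    th=np.linalg.norm(w);W=np.array([[0,-w[2],w[1]],[w[2],0,-w[0]],[-w[1],w[0],0]])
    V=np.eye(3)+.5*W+W@W/6
    print(n,"x shift",np.round(V@v,4),"turn",np.round(np.degrees(w)/6,2)," mid:",end=" ")
    v2=v*n/2;w2=w*n/2;W=np.array([[0,-w2[2],w2[1]],[w2[2],0,-w2[0]],[-w2[1],w2[0],0]])
    print(p0+r0.apply((np.eye(3)+.5*W+W@W/6)@v2))
def tool(yaw,tilt):
    # yaw: heading of 'across/x-forward' axis in world (0 = along x); tilt deg: 28 for bay
    a=R.from_euler("z",yaw,degrees=True)
    base=R.from_matrix(np.array([[0,-1,0],[-1,0,0],[0,0,-1]]).T.T)
    return a*R.from_euler("y",-tilt,degrees=True)*base
E
python3 - <<'E'
from h import *
p,r=pose(); print(tool(0,0).as_matrix(), tool(0,28).as_matrix())
rows(p,r,[.43,-.21,.33],tool(0,0),16)
rows(p,r,[.287,-.61,.32],r,4)
rows(np.array([.287,-.61,.32]),r,[.43,-.21,.33],tool(0,0),14)
E
```

```text
[[ 0. -1.  0.]
 [-1.  0. -0.]
 [ 0.  0. -1.]] [[ 0.     -0.8829  0.4695]
 [-1.      0.      0.    ]
 [ 0.     -0.4695 -0.8829]]
16 x shift [-0.0271  0.0072 -0.0065] turn [ 0.    0.   -0.68]  mid: [ 0.4156 -0.4298  0.2779]
4 x shift [-0.      0.0002 -0.0235] turn [0. 0. 0.]  mid: [ 0.2871 -0.6102  0.2729]
14 x shift [-0.0309  0.0083 -0.0007] turn [ 0.    0.   -0.77]  mid: [ 0.4154 -0.4296  0.325 ]
```

Request:
servo_tool(
  rows=[
    [[0,0,-0.0235],[0,0,0],0],
    [[0,0,-0.0235],[0,0,0],0],
    [[0,0,-0.0235],[0,0,0],0],
    [[0,0,-0.0235],[0,0,0],0],
    [[-0.0309,0.0083,-0.0007],[0,0,-0.77],0],
    [[-0.0309,0.0083,-0.0007],[0,0,-0.77],0],
    [[-0.0309,0.0083,-0.0007],[0,0,-0.77],0],
    [[-0.0309,0.0083,-0.0007],[0,0,-0.77],0],
    [[-0.0309,0.0083,-0.0007],[0,0,-0.77],0],
    [[-0.0309,0.0083,-0.0007],[0,0,-0.77],0],
    [[-0.0309,0.0083,-0.0007],[0,0,-0.77],0],
    [[-0.0309,0.0083,-0.0007],[0,0,-0.77],0],
    [[-0.0309,0.0083,-0.0007],[0,0,-0.77],0],
    [[-0.0309,0.0083,-0.0007],[0,0,-0.77],0],
    [[-0.0309,0.0083,-0.0007],[0,0,-0.77],0],
    [[-0.0309,0.0083,-0.0007],[0,0,-0.77],0],
    [[-0.0309,0.0083,-0.0007],[0,0,-0.77],0],
    [[-0.0309,0.0083,-0.0007],[0,0,-0.77],0],
    [[0,0,0],[0,0,0],0],
  ],
)

```text
clock: 1.73
tool_pos: [0.4299, -0.2074, 0.331]
orientation: [-179.9, 0.1, -89.7]
force: [0.7, -0.3, -0.5]
opening: 0.0876
```

Run:
```python
from h import *
W=optics.camera_info("wrist");print(pose()[0],telemetry.get_obs()["orientation"],telemetry.get_obs()["joint_pos"]);im=optics.snapshot("wrist")[:,:,::-1]
import pickle;pickle.dump((W,im),open("w1.pkl","wb"))
cv2.imwrite("pics/w1.png",im)
a=optics.snapshot("scene")[:,:,::-1]; cv2.imwrite("pics/scene1.png",a)
```

```text
[ 0.4299 -0.2074  0.331 ] [-179.9107    0.0603  -89.6714] [ -2.1178  -1.6994 -13.0105  -0.0653 -78.6023   2.4592]
```

View pics/w1.png

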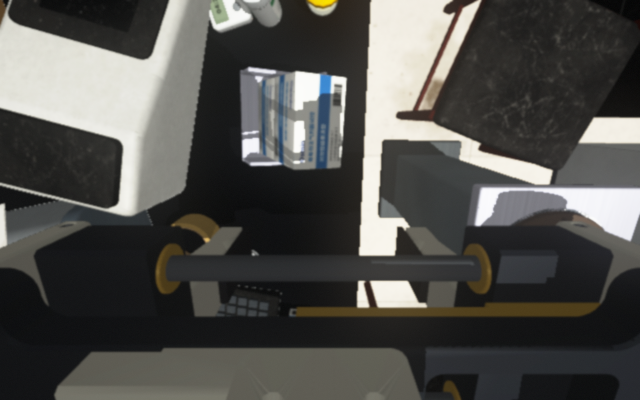

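The wrist view shows the stacked cartons from above at about (295,118), tops spanning columns 290–345; the bench edge is at column 365.

Run:
```python
from h import *
crop(cv2.imread("pics/w1.png"),230,50,130,130,6,"pics/c5.png")
crop(cv2.imread("pics/scene1.png"),345,195,100,95,7,"pics/c6.png")
```

```text
(no output)
```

View pics/c5.png

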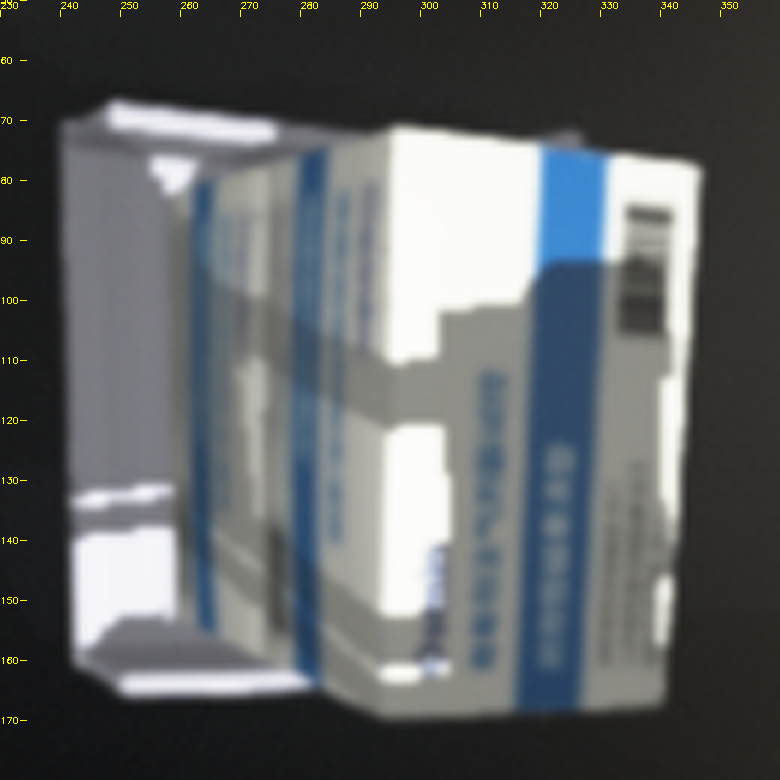

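View pics/c6.png

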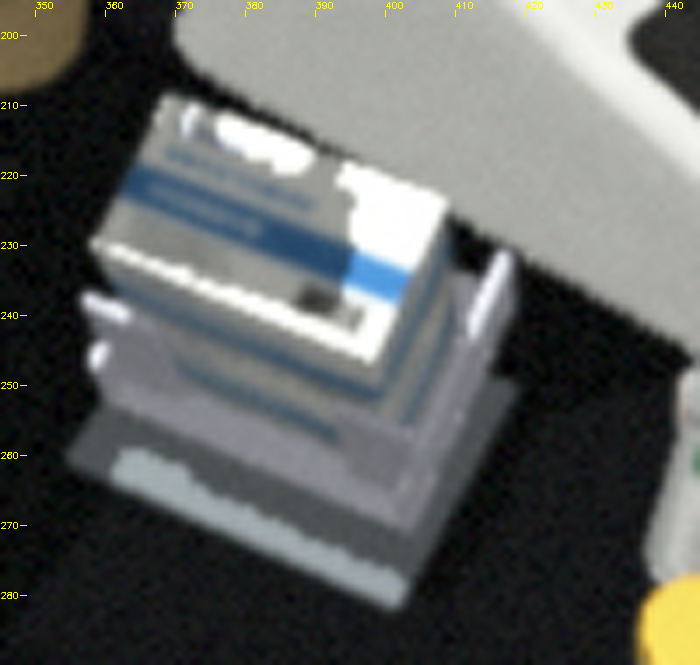

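Run:
```python
from h import *
import pickle
W,_=pickle.load(open("w1.pkl","rb"));S=optics.camera_info("scene")
w=[(295.8,70.8),(346.7,78),(340.5,167.5),(294.2,169.7)]
s=[(409,224.3),(397.9,246.7),(358.6,229.7),(369.3,208.6)]
P=[]
for n,a,b in zip(["BR","FR","FL","BL"],w,s):
    x,e=tri([(W,np.array(a)-.4),(S,np.array(b)-.4)]);P.append(x);print(n,x,e)
P=np.array(P);print("centre",P.mean(0))
ex=(P[0]+P[3]-P[1]-P[2])/2;ey=(P[2]+P[3]-P[0]-P[1])/2
print(ex,np.linalg.norm(ex),ey,np.linalg.norm(ey),"pitch",np.degrees(np.arctan2(ex[2],np.hypot(*ex[:2]))),"yaw",np.degrees(np.arctan2(ex[1],ex[0])),np.degrees(np.arctan2(-ey[0],ey[1])))
```

```text
BR [ 0.4585 -0.3244  0.1815] 0.000649560022895453
FR [ 0.405  -0.3209  0.1553] 0.0003548410005818586
FL [ 0.4098 -0.2222  0.158 ] 0.00045372376624085273
BL [ 0.4619 -0.2245  0.1848] 0.0007251083068879444
centre [ 0.4338 -0.273   0.1699]
[ 0.0528 -0.0029  0.0265] 0.05912276827025651 [0.0041 0.0993 0.003 ] 0.09943506631955674 pitch 26.65345496160873 yaw -3.1946782404622054 -2.3625564876811724
```

Run:
```python
from h import *
import pickle
W,im=pickle.load(open("w1.pkl","rb"));S=optics.camera_info("scene");D=optics.camera_info("side")
yaw=-2.8
Rb=R.from_euler("z",yaw,degrees=True)*R.from_euler("y",-28,degrees=True)
top=np.array([.4338,-.273,.1699]); b=top-Rb.apply([.031,0,.14]); print("bay",b)
pts={"stopL":[(-.005,y,z) for y,z in [(.033,.084),(.062,.084),(.062,0),(.033,.0)]],
"stopR":[(-.005,y,z) for y,z in [(-.033,.084),(-.062,.084),(-.062,0),(-.033,.0)]],
"chL":[(x,.057,z) for x,z in [(0,.043),(.082,.043),(.082,0)]],"chR":[(x,-.057,z) for x,z in [(0,.043),(.082,.043),(.082,0)]],
"up":[(x,y,.14) for x,y in [(0,.051),(.062,.051),(.062,-.051),(0,-.051)]]}
for n,ci,im,c in [("scene",S,cv2.imread("pics/scene1.png"),(345,195,100,95,7)),("w",W,np.ascontiguousarray(im),(230,50,130,130,6)),("side",D,cv2.imread("pics/side0.png"),(310,130,100,80,7))]:
    x0,y0,w,h,s=c
    o=cv2.resize(im[y0:y0+h,x0:x0+w],None,fx=s,fy=s,interpolation=cv2.INTER_CUBIC)
    for k,v in pts.items():
        q=(proj(ci,b+Rb.apply(v))-[x0,y0]+.4)*s
        cv2.polylines(o,[np.int32(q).reshape(-1,1,2)],k[:2]!="ch",(0,255,0) if k[0]!="c" else (0,0,255),1)
    cv2.imwrite(f"pics/o_{n}.png",o)
```

```text
bay [ 0.4721 -0.2749  0.0317]
```

View pics/o_scene.png

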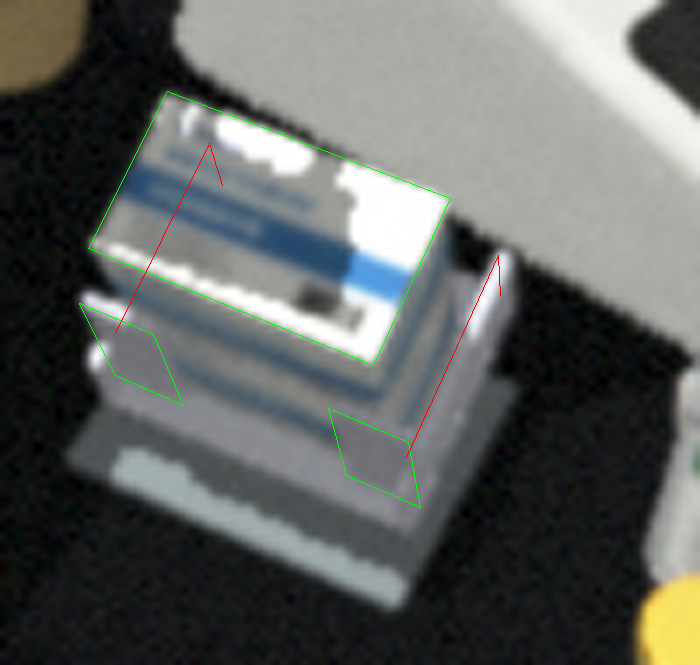

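View pics/o_w.png

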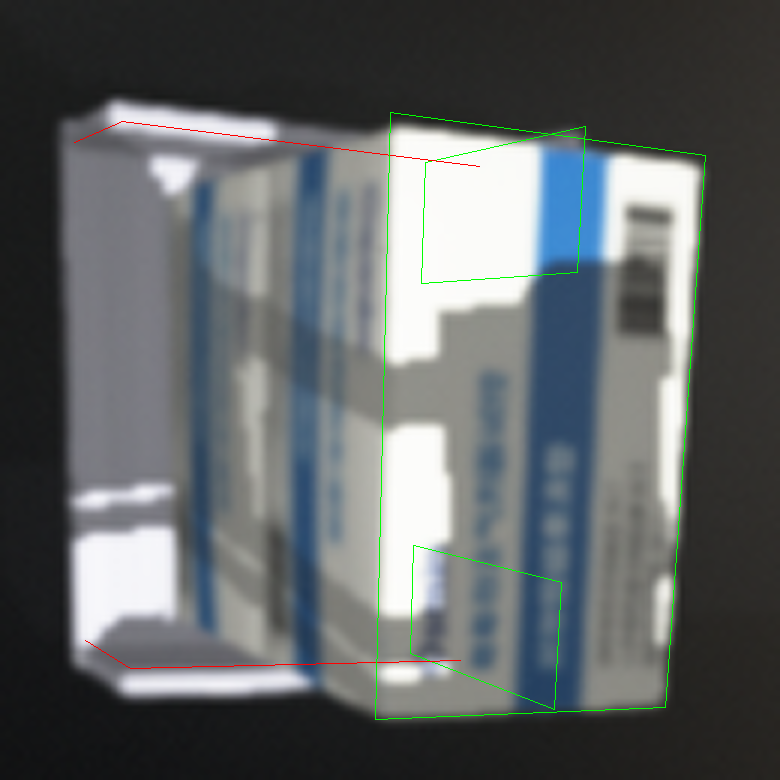

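View pics/o_side.png

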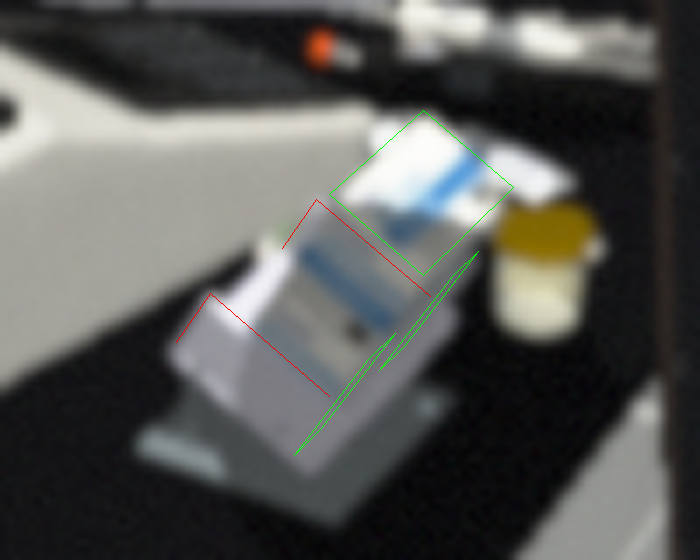

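Run:
```python
from h import *
import pickle
crop(cv2.imread("pics/scene1.png"),360,130,170,140,4,"pics/c7.png")
crop(cv2.imread("pics/side0.png"),240,110,160,100,4,"pics/c8.png")
```

```text
(no output)
```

View pics/c7.png

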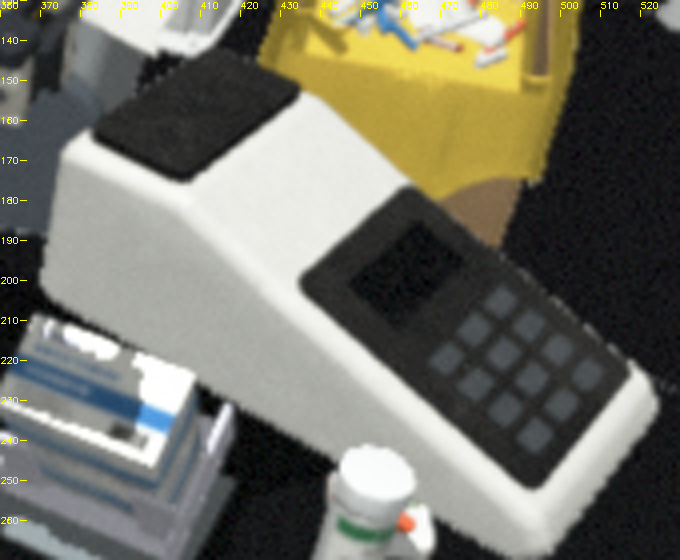

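View pics/c8.png

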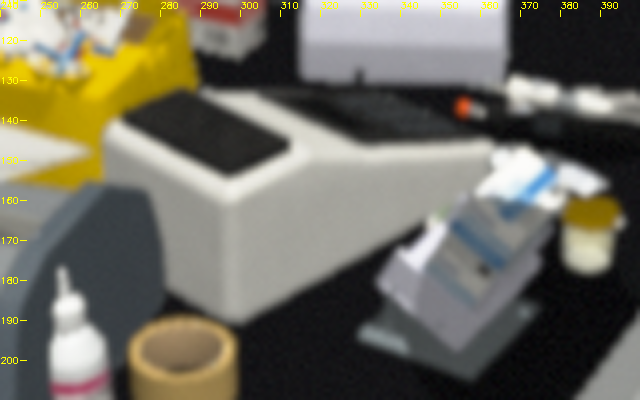

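Run:
```python
from h import *
import pickle
W,im=pickle.load(open("w1.pkl","rb"));S=optics.camera_info("scene");D=optics.camera_info("side")
print("dev bottom",plane(D,(299,190),0),plane(S,(370,202),0),"top",tri([(D,(297,155)),(S,(378,167))]))
print("bottom edge scene",plane(S,(440,245),0),plane(S,(480,267),0))
print("kbd side near",plane(D,(262,228),.02), plane(D,(210,300),.02))
print("dish scene",plane(S,(315.5,207),.014),"side",plane(D,(299,221),.014))
print("can top scene",plane(S,(453,246),.105),"cup top",plane(S,(448.5,287),.061),"cup side",plane(D,(387,163),.061))
print("wipes box side corners", [plane(D,p,.0) for p in [(247,336)]],plane(D,(246,323),.05))
```

```text
dev bottom [ 0.6794 -0.1777  0.    ] [ 0.6937 -0.1474  0.    ] top (array([ 0.6737, -0.1674,  0.1589]), np.float64(0.003042934655003711))
bottom edge scene [ 0.6148 -0.3932  0.    ] [ 0.5868 -0.5068  0.    ]
kbd side near [0.6516 0.0986 0.02  ] [0.5917 0.4241 0.02  ]
dish scene [ 0.5744 -0.0137  0.014 ] side [ 0.5677 -0.0009  0.014 ]
can top scene [ 0.5185 -0.4285  0.105 ] cup top [ 0.4297 -0.4493  0.061 ] cup side [ 0.4273 -0.4363  0.061 ]
wipes box side corners [array([0.44  , 0.4577, 0.    ])] [0.439  0.4548 0.05  ]
```

```bash
cat >> h.py <<'E'
B=np.array([.4721,-.2749,.0317]); YB=-2.8
Rb=R.from_euler("z",YB,degrees=True)*R.from_euler("y",-28,degrees=True)
def bw(x,y,z): return B+Rb.apply([x,y,z])
def inb(): 
    p,r=pose(); return Rb.inv().apply(p-B)*1000, (tool(YB,28).inv()*r).as_rotvec(degrees=True)
E
python3 - <<'E'
from h import *
import pickle
W,im=pickle.load(open("w1.pkl","rb"))
print("edge",plane(W,(364,150),0),plane(W,(364,60),0))
p,r=pose()
g=bw(.031,0,.175);T=tool(YB,28)
print(g)
rows(p,r,g,T,8)
E
```

```text
edge [ 0.3596 -0.2237  0.    ] [ 0.366  -0.3652  0.    ]
[ 0.4174 -0.2722  0.2008]
8 x shift [0.0077 0.005  0.0157] turn [0.58 0.01 0.06]  mid: [ 0.4165 -0.241   0.2665]
```

Request:
servo_tool(
  rows=[
    [[0.0077,0.005,0.0157],[0.58,0.01,0.06],0],
    [[0.0077,0.005,0.0157],[0.58,0.01,0.06],0],
    [[0.0077,0.005,0.0157],[0.58,0.01,0.06],0],
    [[0.0077,0.005,0.0157],[0.58,0.01,0.06],0],
    [[0.0077,0.005,0.0157],[0.58,0.01,0.06],0],
    [[0.0077,0.005,0.0157],[0.58,0.01,0.06],0],
    [[0.0077,0.005,0.0157],[0.58,0.01,0.06],0],
    [[0.0077,0.005,0.0157],[0.58,0.01,0.06],0],
    [[0,0,0],[0,0,0],0],
    [[0,0,0],[0,0,0],0],
  ],
)

```text
clock: 2.67
tool_pos: [0.4156, -0.2739, 0.1997]
orientation: [-152.3, 0.3, -93.2]
force: [0.2, -1.2, -0.2]
opening: 0.0875
```

Run:
```python
from h import *
print(inb(),telemetry.get_obs()["force"])
cv2.imwrite("pics/w2.png",optics.snapshot("wrist")[:,:,::-1])
crop(optics.snapshot("scene")[:,:,::-1],330,170,130,110,5,"pics/s2.png")
```

```text
(array([ 28.9687,  -1.73  , 174.8592]), array([-0.3454, -0.0413,  0.4803])) [ 0.2071 -1.1528 -0.1657]
```

View pics/w2.png

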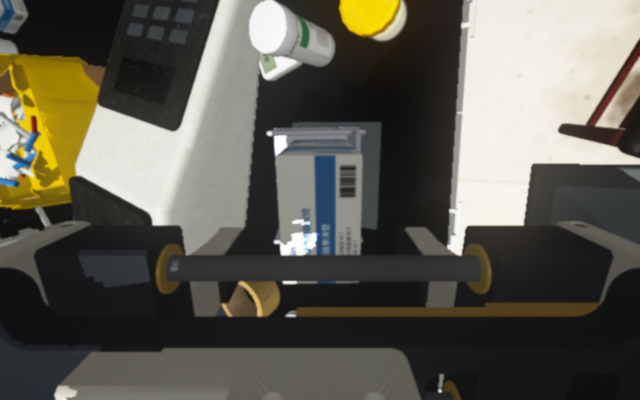

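View pics/s2.png

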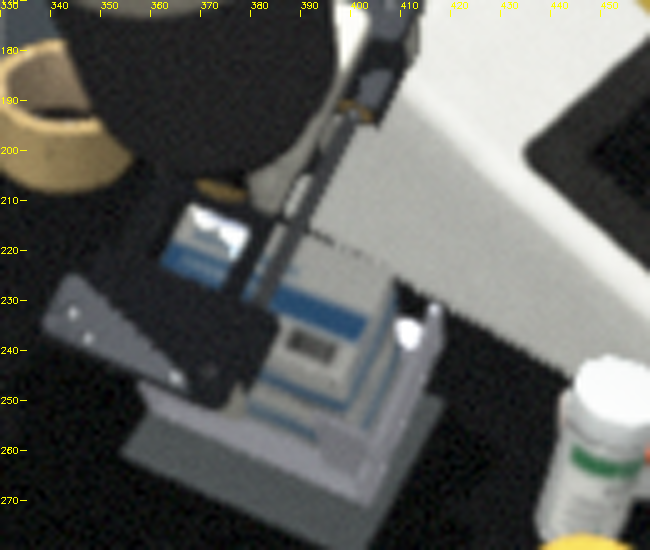

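The wrist view shows the upper carton centred between the fingers at about column 319 with edges parallel to the tool, and the scene view shows both fingers clear front and back. Descend.

Request:
servo_tool(
  rows=[
    [[-0.0017,-0.0025,0.013],[0,0,0],0],
    [[0,0,0.013],[0,0,0],0],
    [[0,0,0.013],[0,0,0],0],
    [[0,0,0.013],[0,0,0],0],
    [[0,0,0.013],[0,0,0],0],
    [[0,0,0.013],[0,0,0],0],
    [[0,0,0.013],[0,0,0],0],
    [[0,0,0],[0,0,0],0],
    [[0,0,0],[0,0,0],0],
  ],
)

```text
clock: 3.52
tool_pos: [0.4625, -0.2727, 0.1214]
orientation: [-152.2, 0.2, -92.9]
force: [0.1, -0.4, 0.4]
opening: 0.0877
```

Run:
```python
from h import *
print(inb(),telemetry.get_obs()["force"])
```

```text
(array([33.5267,  1.6881, 83.7858]), array([-0.2231, -0.1377,  0.2239])) [ 0.0999 -0.408   0.3551]
```

Request:
servo_tool(
  rows=[
    [[0,0,0],[0,0,0],0.5],
    [[0,0,0],[0,0,0],1],
    [[0,0,0],[0,0,0],1],
    [[0,0,0],[0,0,0],1],
    [[0,0,0],[0,0,0],1],
    [[0,0,0],[0,0,0],1],
    [[0,0,0],[0,0,0],1],
  ],
)

```text
clock: 4.1
tool_pos: [0.4611, -0.2729, 0.1215]
orientation: [-152.2, 0.2, -93.0]
force: [-6.1, 2.2, 6.5]
opening: 0.0628
```

Run:
```python
from h import *
print(inb(),telemetry.get_obs()["force"],telemetry.get_obs()["opening"]); print(inb())
```

```text
(array([32.424 ,  1.4273, 84.4896]), array([-0.1506, -0.1044,  0.2857])) [-6.1285  2.2233  6.5044] 0.0628035382843465
(array([32.424 ,  1.4273, 84.4896]), array([-0.1506, -0.1044,  0.2857]))
```

Request:
servo_tool(
  rows=[
    [[0,0,-0.008],[0,0,0],1],
    [[0,0,-0.015],[0,0,0],1],
    [[0,0,-0.02],[0,0,0],1],
    [[0,0,-0.02],[0,0,0],1],
    [[0,0,-0.02],[0,0,0],1],
    [[0,0,0],[0,0,0],1],
  ],
)

```text
clock: 4.6
tool_pos: [0.4227, -0.2718, 0.1985]
orientation: [-151.9, 0.1, -93.0]
force: [1.1, 0.2, -1.8]
opening: 0.0626
```

Run:
```python
from h import *
print(inb(),telemetry.get_obs()["force"],telemetry.get_obs()["opening"])
p,r=pose();g=np.array([.45,-.058,.12]);T=tool(0,0)
print(p);rows(p,r,g,T,10)
rows(g,T,[.45,-.058,.02],T,6)
crop(optics.snapshot("scene")[:,:,::-1],310,140,150,140,4,"pics/s3.png")
```

```text
(array([ 34.5862,   0.7142, 170.4822]), array([ 0.114 , -0.0036,  0.2359])) [ 1.0946  0.1504 -1.8169] 0.0625972443982747
[ 0.4227 -0.2718  0.1985]
10 x shift [-0.0215  0.0001  0.0082] turn [-0.47 -0.01 -0.05]  mid: [ 0.4425 -0.1652  0.1606]
6 x shift [0.     0.     0.0167] turn [0. 0. 0.]  mid: [ 0.45  -0.058  0.07 ]
```

View pics/s3.png

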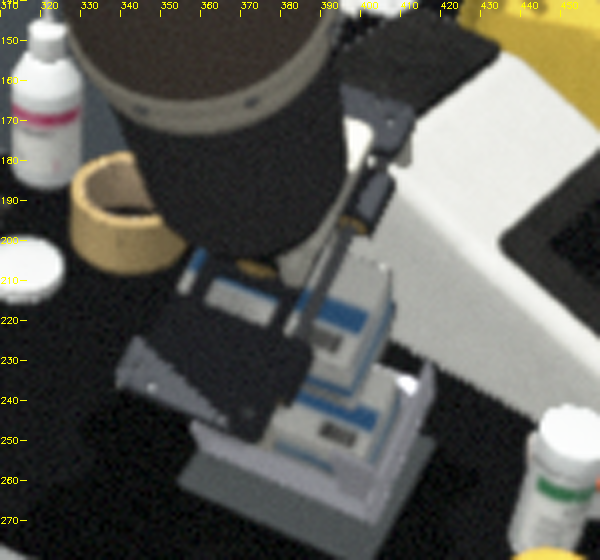

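Request:
servo_tool(
  rows=[
    [[-0.0215,0.0001,0.0082],[-0.47,-0.01,-0.05],1],
    [[-0.0215,0.0001,0.0082],[-0.47,-0.01,-0.05],1],
    [[-0.0215,0.0001,0.0082],[-0.47,-0.01,-0.05],1],
    [[-0.0215,0.0001,0.0082],[-0.47,-0.01,-0.05],1],
    [[-0.0215,0.0001,0.0082],[-0.47,-0.01,-0.05],1],
    [[-0.0215,0.0001,0.0082],[-0.47,-0.01,-0.05],1],
    [[-0.0215,0.0001,0.0082],[-0.47,-0.01,-0.05],1],
    [[-0.0215,0.0001,0.0082],[-0.47,-0.01,-0.05],1],
    [[-0.0215,0.0001,0.0082],[-0.47,-0.01,-0.05],1],
    [[-0.0215,0.0001,0.0082],[-0.47,-0.01,-0.05],1],
    [[0,0,0.015],[0,0,0],1],
    [[0,0,0.015],[0,0,0],1],
    [[0,0,0.015],[0,0,0],1],
    [[0,0,0.015],[0,0,0],1],
    [[0,0,0.015],[0,0,0],1],
    [[0,0,0.015],[0,0,0],1],
    [[0,0,0],[0,0,0],1],
    [[0,0,0],[0,0,0],1],
  ],
)

```text
clock: 6.15
tool_pos: [0.4479, -0.0571, 0.0251]
orientation: [179.5, 0.0, -90.0]
force: [-1.0, -1.1, -1.1]
opening: 0.0624
```

Run:
```python
from h import *
o=telemetry.get_obs();print(o["tool_pos"],o["orientation"],o["force"],o["moment"],o["opening"])
p,r=pose();print((tool(0,0).inv()*r).as_rotvec(degrees=True))
crop(optics.snapshot("scene")[:,:,::-1],260,140,150,140,4,"pics/s4.png")
```

```text
[ 0.4479 -0.0571  0.0251] [179.4777   0.047  -89.9806] [-1.0414 -1.1146 -1.1037] [-0.0031 -0.0148  0.0195] 0.06243702342737864
[-0.5223 -0.0469 -0.0196]
```

View pics/s4.png

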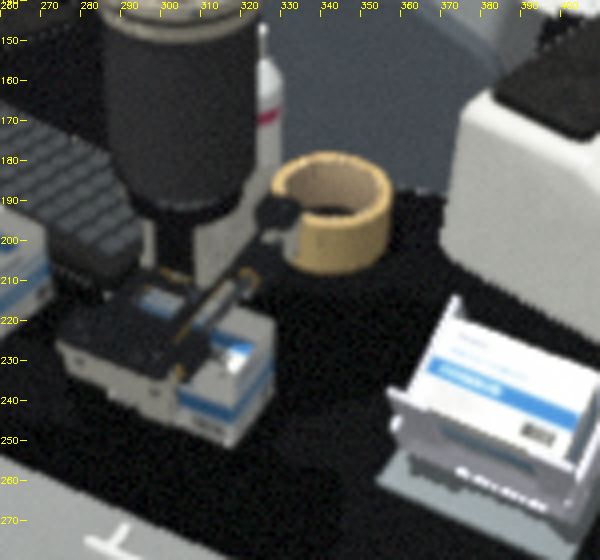

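Request:
servo_tool(
  rows=[
    [[0,0,0.005],[0.08,0,0],1],
    [[0,0,0.004],[0,0,0],1],
    [[0,0,0.002],[0,0,0],1],
    [[0,0,0],[0,0,0],1],
  ],
)

```text
clock: 6.53
tool_pos: [0.4488, -0.0568, 0.0152]
orientation: [-179.9, 0.1, -90.0]
force: [0.4, 0.4, -1.2]
opening: 0.0626
```

Request:
servo_tool(
  rows=[
    [[0,0,0.0015],[0,0,0],1],
    [[0,0,0],[0,0,0],1],
  ],
)

```text
clock: 6.7
tool_pos: [0.4491, -0.0568, 0.0146]
orientation: [-179.9, 0.1, -89.9]
force: [-3.6, 1.4, 10.7]
opening: 0.0629
```

Request:
servo_tool(
  rows=[
    [[0,0,0],[0,0,0],0],
    [[0,0,0],[0,0,0],0],
    [[0,0,0],[0,0,0],0],
    [[0,0,0],[0,0,0],0],
    [[0,0,0],[0,0,0],0],
    [[0,0,-0.01],[0,0,0],0],
    [[0,0,-0.03],[0,0,0],0],
    [[0,0,-0.03],[0,0,0],0],
    [[0,0,-0.03],[0,0,0],0],
    [[0,0,0],[0,0,0],0],
  ],
)

```text
clock: 7.53
tool_pos: [0.4518, -0.0565, 0.1189]
orientation: [-179.4, 0.2, -89.9]
force: [1.8, 1.0, 0.1]
opening: 0.0876
```

Run:
```python
from h import *
o=telemetry.get_obs();print(o["tool_pos"],o["orientation"],o["force"],o["opening"])
p,r=pose();g=bw(.032,0,.13);T=tool(YB,28);print(g)
rows(p,r,g,T,10)
S=optics.snapshot("scene")[:,:,::-1]
crop(S,260,140,150,140,4,"pics/s5.png")
```

```text
[ 0.4518 -0.0565  0.1189] [-179.3934    0.1626  -89.9021] [1.818  1.0256 0.1384] 0.08756357142484446
[ 0.4394 -0.2733  0.1615]
10 x shift [ 0.0217 -0.0002 -0.0044] turn [0.46 0.01 0.05]  mid: [ 0.4495 -0.1651  0.1406]
```

View pics/s5.png

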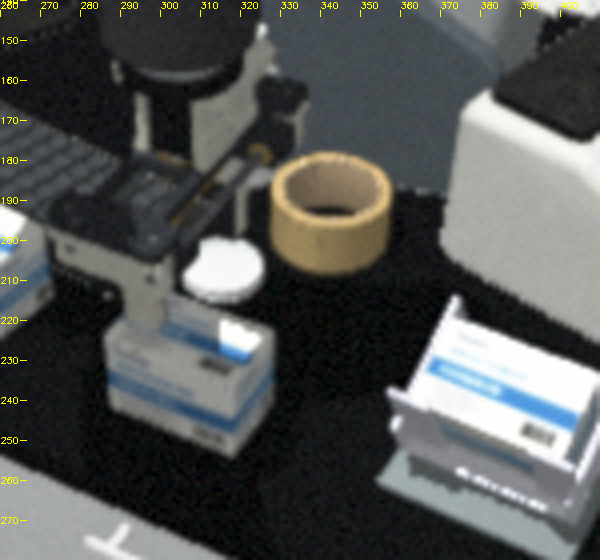

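Request:
servo_tool(
  rows=[
    [[0.0217,-0.0002,-0.0044],[0.46,0.01,0.05],0],
    [[0.0217,-0.0002,-0.0044],[0.46,0.01,0.05],0],
    [[0.0217,-0.0002,-0.0044],[0.46,0.01,0.05],0],
    [[0.0217,-0.0002,-0.0044],[0.46,0.01,0.05],0],
    [[0.0217,-0.0002,-0.0044],[0.46,0.01,0.05],0],
    [[0.0217,-0.0002,-0.0044],[0.46,0.01,0.05],0],
    [[0.0217,-0.0002,-0.0044],[0.46,0.01,0.05],0],
    [[0.0217,-0.0002,-0.0044],[0.46,0.01,0.05],0],
    [[0.0217,-0.0002,-0.0044],[0.46,0.01,0.05],0],
    [[0.0217,-0.0002,-0.0044],[0.46,0.01,0.05],0],
    [[0,0,0],[0,0,0],0],
    [[0,0,0],[0,0,0],0],
  ],
)

```text
clock: 8.58
tool_pos: [0.4347, -0.2751, 0.1557]
orientation: [-152.3, 0.3, -93.3]
force: [0.3, -0.6, 0.2]
opening: 0.0874
```

Run:
```python
from h import *
print(inb(),telemetry.get_obs()["force"])
cv2.imwrite("pics/w3.png",optics.snapshot("wrist")[:,:,::-1])
crop(optics.snapshot("scene")[:,:,::-1],330,170,130,110,5,"pics/s6.png")
```

```text
(array([ 25.2259,  -2.0069, 127.0102]), array([-0.3456, -0.0329,  0.5395])) [ 0.2521 -0.5741  0.2293]
```

View pics/w3.png

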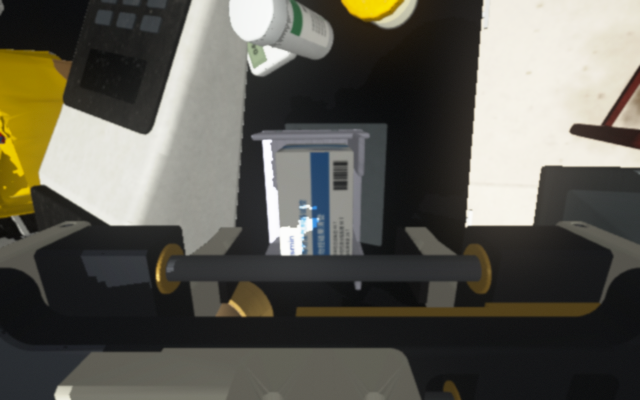

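View pics/s6.png

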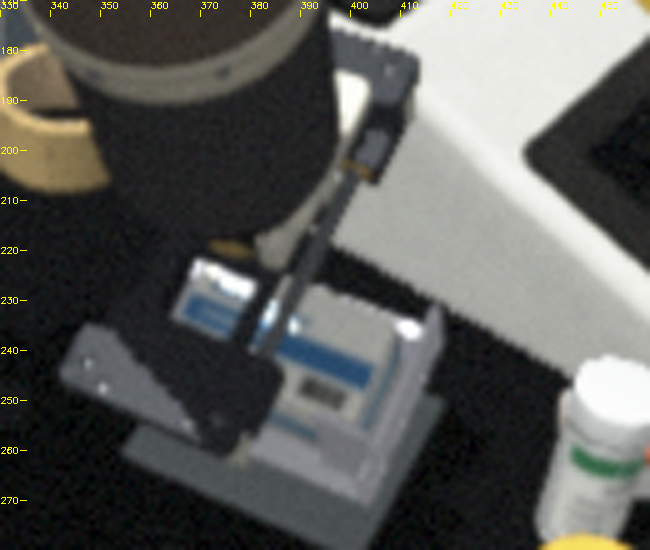

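The lower carton sits at columns 278–352 in the wrist view, about 7 mm up-slope of the finger centre, which matches the pose readout. I'll correct that and descend in two steps.

Request:
servo_tool(
  rows=[
    [[-0.002,-0.0065,0.0],[0,0,0],0],
    [[0,0,0.013],[0,0,0],0],
    [[0,0,0.013],[0,0,0],0],
    [[0,0,0.013],[0,0,0],0],
    [[0,0,0.011],[0,0,0],0],
    [[0,0,0],[0,0,0],0],
  ],
)

```text
clock: 9.18
tool_pos: [0.4654, -0.2717, 0.1131]
orientation: [-152.5, 0.3, -92.9]
force: [0.2, 0.1, -0.1]
opening: 0.0877
```

Run:
```python
from h import *
print(inb(),telemetry.get_obs()["force"])
```

```text
(array([32.1772,  2.8736, 75.0421]), array([-0.4673, -0.21  ,  0.2156])) [ 0.1913  0.1256 -0.1394]
```

Request:
servo_tool(
  rows=[
    [[0.002,0,0.012],[0,0,0],0],
    [[0,0,0.012],[0,0,0],0],
    [[0,0,0.012],[0,0,0],0],
    [[0,0,0.011],[0,0,0],0],
    [[0,0,0],[0,0,0],0],
    [[0,0,0],[0,0,0],0],
  ],
)

```text
clock: 9.68
tool_pos: [0.4867, -0.2757, 0.0732]
orientation: [-152.4, 0.3, -93.0]
force: [-0.0, 0.2, 0.6]
opening: 0.0879
```

Run:
```python
from h import *
print(inb(),telemetry.get_obs()["force"])
```

```text
(array([32.424 , -0.0675, 29.7858]), array([-0.3509, -0.1452,  0.2681])) [-0.0321  0.2057  0.6164]
```

Request:
servo_tool(
  rows=[
    [[0,0,0.002],[0,0,0],0.5],
    [[0,0,0],[0,0,0],1],
    [[0,0,0],[0,0,0],1],
    [[0,0,0],[0,0,0],1],
    [[0,0,0],[0,0,0],1],
    [[0,0,0],[0,0,0],1],
    [[0,0,0],[0,0,0],1],
  ],
)

```text
clock: 10.27
tool_pos: [0.4871, -0.276, 0.072]
orientation: [-152.3, 0.2, -93.0]
force: [-4.8, 2.5, 5.7]
opening: 0.063
```

Run:
```python
from h import *
print(inb(),telemetry.get_obs()["force"],telemetry.get_obs()["opening"])
```

```text
(array([32.2317, -0.3577, 28.5251]), array([-0.2845, -0.1185,  0.2951])) [-4.7811  2.476   5.7375] 0.06298095916009418
```

Request:
servo_tool(
  rows=[
    [[0,0,-0.008],[0,0,0],1],
    [[0,0,-0.015],[0,0,0],1],
    [[0,0,-0.02],[0,0,0],1],
    [[0,0,-0.025],[0,0,0],1],
    [[0,0,-0.025],[0,0,0],1],
    [[0,0,-0.025],[0,0,0],1],
    [[0,0,0],[0,0,0],1],
  ],
)

```text
clock: 10.85
tool_pos: [0.4326, -0.2743, 0.1811]
orientation: [-151.9, 0.1, -93.0]
force: [1.4, -1.0, -1.8]
opening: 0.0628
```

Run:
```python
from h import *
print(inb(),pose()[0],telemetry.get_obs()["force"],telemetry.get_obs()["opening"])
cv2.imwrite("pics/s7.png",optics.snapshot("scene")[:,:,::-1])
crop(optics.snapshot("side")[:,:,::-1],210,195,140,140,4,"pics/d7.png")
```

```text
(array([ 35.2602,  -1.2887, 150.4224]), array([0.0575, 0.0117, 0.2235])) [ 0.4326 -0.2743  0.1811] [ 1.4226 -1.0447 -1.808 ] 0.06279285268761862
```

View pics/s7.png

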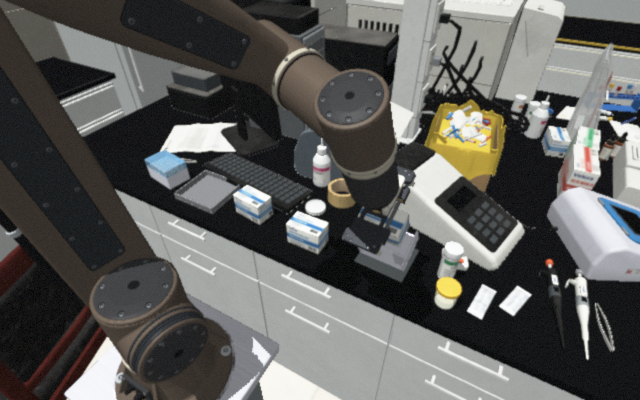

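View pics/d7.png

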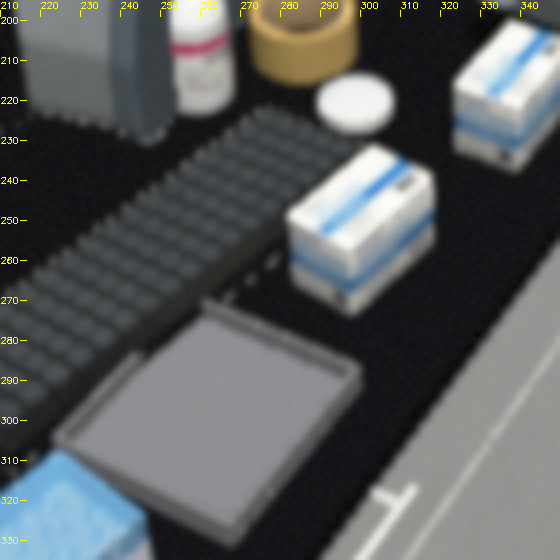

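The scene view now shows the whole tray at about (207,191), the new carton at (253,203), and the upper carton upright at (307,232). I'll measure the tray rim corners in both views.

Run:
```python
from h import *
crop(cv2.imread("pics/s7.png"),165,160,120,75,6,"pics/c9.png")
```

```text
(no output)
```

View pics/c9.png

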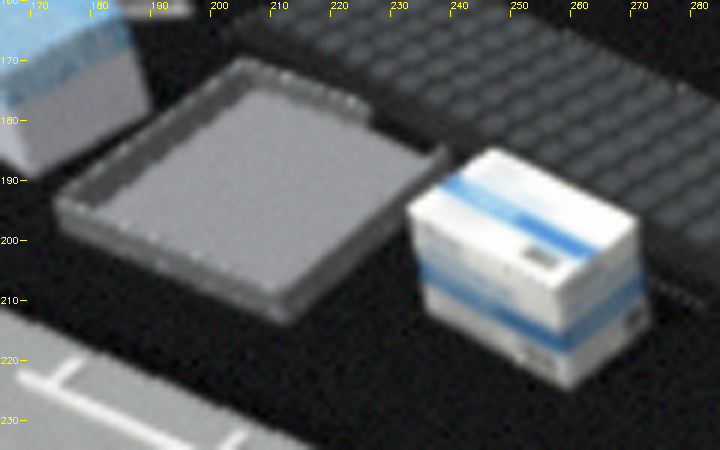

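Run:
```python
from h import *
S=optics.camera_info("scene");D=optics.camera_info("side")
s=np.array([(174.5,193.8),(205,170),(239.2,185),(212.5,211.2)])-.4
d=np.array([(268,327.5),(224.5,304.3),(261.3,270.5),(300,287.5)])-.4
a=np.array([plane(S,p,.022) for p in s]);b=np.array([plane(D,p,.022) for p in d]);t=np.array([tri([(S,p),(D,q)])[0] for p,q in zip(s,d)])
for n,q in [("S",a),("D",b),("T",t)]:
    ex=(q[1]+q[2]-q[0]-q[3])/2;ey=(q[0]+q[1]-q[2]-q[3])/2
    print(n,q.mean(0),np.linalg.norm(ex),np.linalg.norm(ey),np.degrees([np.arctan2(ex[1],ex[0]),np.arctan2(-ey[0],ey[1])]))
# upper on bench known pose -> check bias: TCP was .449,-.057
print(proj(S,[[.418,-.006,.07],[.48,-.006,.07],[.48,-.108,.07],[.418,-.108,.07]]))
crop(cv2.imread("pics/s7.png"),280,200,60,60,8,"pics/c10.png")
```

```text
S [0.4754 0.3363 0.022 ] 0.1458956693052267 0.16264405079717356 [ 3.1202 -2.9257]
D [0.4704 0.3407 0.022 ] 0.14274428819750912 0.15679670830061504 [-1.0014 -1.7414]
T [0.4743 0.3377 0.0194] 0.14019508655611598 0.15909561053337437 [ 0.5451 -1.5198]
[[284.8791 223.637 ]
 [296.7404 210.4345]
 [328.4266 222.2976]
 [317.4456 236.5302]]
```

View pics/c10.png

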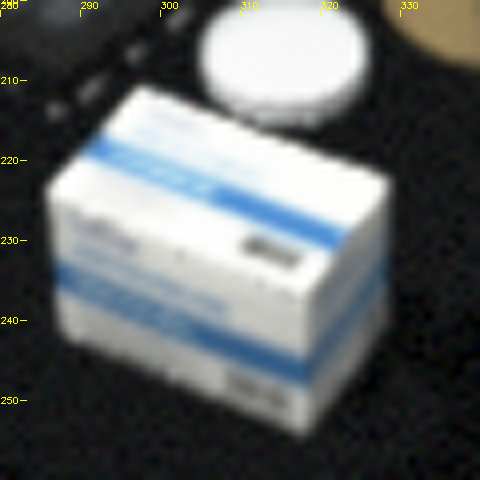

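Run:
```python
from h import *
p,r=pose();g=np.array([.474,.338,.13]);T=tool(-1,0)
m=np.array([.45,-.1,.185])
rows(p,r,m,T,8)
rows(m,T,g,T,14)
```

```text
8 x shift [-0.0218 -0.0016 -0.0005] turn [-0.58 -0.01 -0.04]  mid: [ 0.4417 -0.1869  0.1821]
14 x shift [-0.0313 -0.0012  0.0039] turn [0. 0. 0.]  mid: [0.462  0.119  0.1575]
```

Request:
servo_tool(
  rows=[
    [[-0.0218,-0.0016,-0.0005],[-0.58,-0.01,-0.04],1],
    [[-0.0218,-0.0016,-0.0005],[-0.58,-0.01,-0.04],1],
    [[-0.0218,-0.0016,-0.0005],[-0.58,-0.01,-0.04],1],
    [[-0.0218,-0.0016,-0.0005],[-0.58,-0.01,-0.04],1],
    [[-0.0218,-0.0016,-0.0005],[-0.58,-0.01,-0.04],1],
    [[-0.0218,-0.0016,-0.0005],[-0.58,-0.01,-0.04],1],
    [[-0.0218,-0.0016,-0.0005],[-0.58,-0.01,-0.04],1],
    [[-0.0218,-0.0016,-0.0005],[-0.58,-0.01,-0.04],1],
    [[0,0,0],[0,0,0],1],
  ],
)

```text
clock: 11.7
tool_pos: [0.4526, -0.0969, 0.1828]
orientation: [179.6, 0.2, -90.9]
force: [1.4, -0.0, -1.1]
opening: 0.0627
```

Request:
servo_tool(
  rows=[
    [[-0.0313,-0.0012,0.0039],[0,0,0],1],
    [[-0.0313,-0.0012,0.0039],[0,0,0],1],
    [[-0.0313,-0.0012,0.0039],[0,0,0],1],
    [[-0.0313,-0.0012,0.0039],[0,0,0],1],
    [[-0.0313,-0.0012,0.0039],[0,0,0],1],
    [[-0.0313,-0.0012,0.0039],[0,0,0],1],
    [[-0.0313,-0.0012,0.0039],[0,0,0],1],
    [[-0.0313,-0.0012,0.0039],[0,0,0],1],
    [[-0.0313,-0.0012,0.0039],[0,0,0],1],
    [[-0.0313,-0.0012,0.0039],[0,0,0],1],
    [[-0.0313,-0.0012,0.0039],[0,0,0],1],
    [[-0.0313,-0.0012,0.0039],[0,0,0],1],
    [[-0.0313,-0.0012,0.0039],[0,0,0],1],
    [[-0.0313,-0.0012,0.0039],[0,0,0],1],
    [[0,0,0],[0,0,0],1],
    [[0,0,0],[0,0,0],1],
  ],
)

```text
clock: 13.03
tool_pos: [0.4745, 0.3394, 0.1288]
orientation: [179.8, 0.1, -90.9]
force: [0.5, -0.1, -1.8]
opening: 0.0627
```

Run:
```python
from h import *
p,r=pose();print(p,(tool(-1,0).inv()*r).as_rotvec(degrees=True),telemetry.get_obs()["opening"])
rows(p,r,[.474,.338,.06],tool(-1,0),5)
W=optics.camera_info("wrist");im=optics.snapshot("wrist")[:,:,::-1]
import pickle;pickle.dump((W,im),open("w4.pkl","wb"))
cv2.imwrite("pics/w4.png",im)
crop(optics.snapshot("scene")[:,:,::-1],140,110,180,130,4,"pics/s8.png")
```

```text
[0.4745 0.3394 0.1288] [-0.2293 -0.1028 -0.0505] 0.06265572944797322
5 x shift [0.0003 0.0001 0.0138] turn [0.01 0.   0.  ]  mid: [0.4742 0.3387 0.0944]
```

View pics/w4.png

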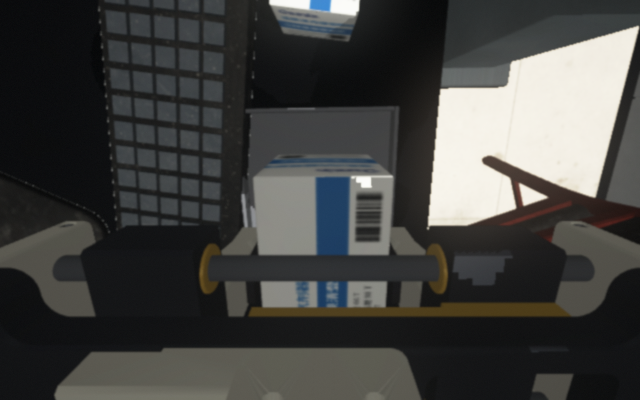

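View pics/s8.png

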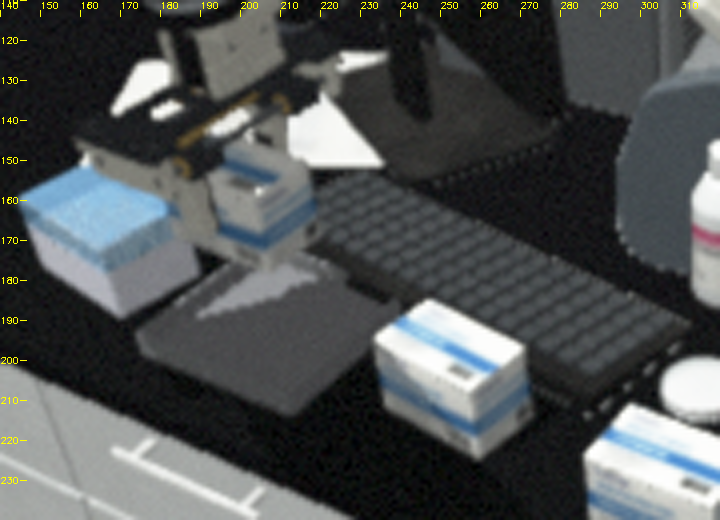

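Request:
servo_tool(
  rows=[
    [[0.001,0,0.0145],[0.02,0,0],1],
    [[0,0,0.0145],[0,0,0],1],
    [[0,0,0.0145],[0,0,0],1],
    [[0,0,0.0145],[0,0,0],1],
    [[0,0,0.0145],[0,0,0],1],
    [[0,0,0.0125],[0,0,0],1],
    [[0,0,0.004],[0,0,0],1],
    [[0,0,0],[0,0,0],1],
  ],
)

```text
clock: 13.8
tool_pos: [0.4747, 0.3361, 0.0412]
orientation: [179.9, 0.1, -91.1]
force: [1.0, 0.1, -1.9]
opening: 0.0628
```

Request:
servo_tool(
  rows=[
    [[0,0,0.002],[0,0,0],1],
    [[0,0,0],[0,0,0],1],
  ],
)

```text
clock: 13.97
tool_pos: [0.4754, 0.3377, 0.0408]
orientation: [-180.0, 0.3, -91.1]
force: [-0.2, 1.2, -1.7]
opening: 0.0625
```

Request:
servo_tool(
  rows=[
    [[0,0,0.002],[0,0,0],1],
    [[0,0,0.002],[0,0,0],1],
    [[0,0,0],[0,0,0],1],
  ],
)

```text
clock: 14.22
tool_pos: [0.475, 0.3377, 0.0362]
orientation: [-180.0, 0.3, -91.1]
force: [-1.0, 0.4, -1.5]
opening: 0.0631
```

Request:
servo_tool(
  rows=[
    [[0,0,0.0015],[0,0,0],1],
    [[0,0,0],[0,0,0],1],
  ],
)

```text
clock: 14.38
tool_pos: [0.475, 0.3377, 0.0345]
orientation: [-180.0, 0.2, -91.0]
force: [0.3, 0.1, -1.4]
opening: 0.063
```

Request:
servo_tool(
  rows=[
    [[0,0,0.0015],[0,0,0],1],
    [[0,0,0],[0,0,0],1],
  ],
)

```text
clock: 14.55
tool_pos: [0.4751, 0.3378, 0.0331]
orientation: [-180.0, 0.3, -91.0]
force: [0.3, -0.2, -2.3]
opening: 0.0626
```

Request:
servo_tool(
  rows=[
    [[0,0,0.001],[0,0,0],1],
    [[0,0,0],[0,0,0],1],
  ],
)

```text
clock: 14.72
tool_pos: [0.4753, 0.338, 0.0328]
orientation: [-180.0, 0.3, -91.0]
force: [-1.6, 0.9, 4.5]
opening: 0.0627
```

Request:
servo_tool(
  rows=[
    [[0,0,0],[0,0,0],0],
    [[0,0,0],[0,0,0],0],
    [[0,0,0],[0,0,0],0],
    [[0,0,0],[0,0,0],0],
    [[0,0,0],[0,0,0],0],
    [[0,0,-0.01],[0,0,0],0],
    [[0,0,-0.025],[0,0,0],0],
    [[0,0,-0.03],[0,0,0],0],
    [[0,0,-0.03],[0,0,0],0],
    [[0,0,-0.015],[0,0,0],0],
  ],
)

```text
clock: 15.55
tool_pos: [0.4763, 0.3382, 0.1468]
orientation: [-179.8, 0.4, -91.0]
force: [1.0, 0.5, 0.5]
opening: 0.0875
```

Run:
```python
from h import *
p,r=pose();print(p,telemetry.get_obs()["opening"],telemetry.get_obs()["force"])
im=optics.snapshot("scene")[:,:,::-1]; cv2.imwrite("pics/s9.png",im)
crop(im,140,110,180,130,4,"pics/s9c.png")
rows(p,r,[.471,.22,.15],tool(-7.5,0),5)
```

```text
[0.4763 0.3382 0.1468] 0.08754869210352596 [0.9873 0.5373 0.5393]
5 x shift [ 0.0237 -0.0004 -0.0007] turn [-0.01  0.01  0.22]  mid: [0.4753 0.279  0.1483]
```

View pics/s9c.png

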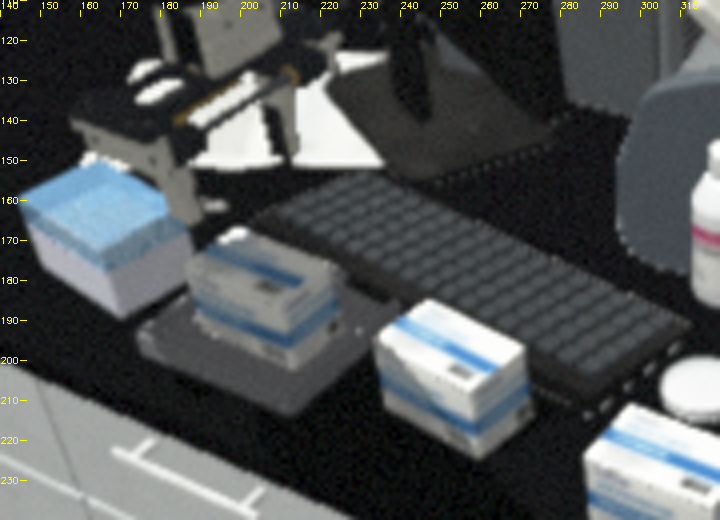

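The old carton stands upright inside the tray. Next is the new carton; the camera goes above it first.

Request:
servo_tool(
  rows=[
    [[0.0237,-0.0004,-0.0007],[-0.01,0.01,0.22],0],
    [[0.0237,-0.0004,-0.0007],[-0.01,0.01,0.22],0],
    [[0.0237,-0.0004,-0.0007],[-0.01,0.01,0.22],0],
    [[0.0237,-0.0004,-0.0007],[-0.01,0.01,0.22],0],
    [[0.0237,-0.0004,-0.0007],[-0.01,0.01,0.22],0],
    [[0,0,0],[0,0,0],0],
    [[0,0,0],[0,0,0],0],
  ],
)

```text
clock: 16.18
tool_pos: [0.4695, 0.2179, 0.1462]
orientation: [179.7, -0.0, -97.7]
force: [1.4, 0.7, 0.1]
opening: 0.0874
```

Run:
```python
from h import *
import pickle
p,r=pose();print(p)
W=optics.camera_info("wrist");im=optics.snapshot("wrist")[:,:,::-1];pickle.dump((W,im),open("w5.pkl","wb"))
crop(im,230,60,180,170,4,"pics/w5.png")
```

```text
[0.4695 0.2179 0.1462]
```

View pics/w5.png

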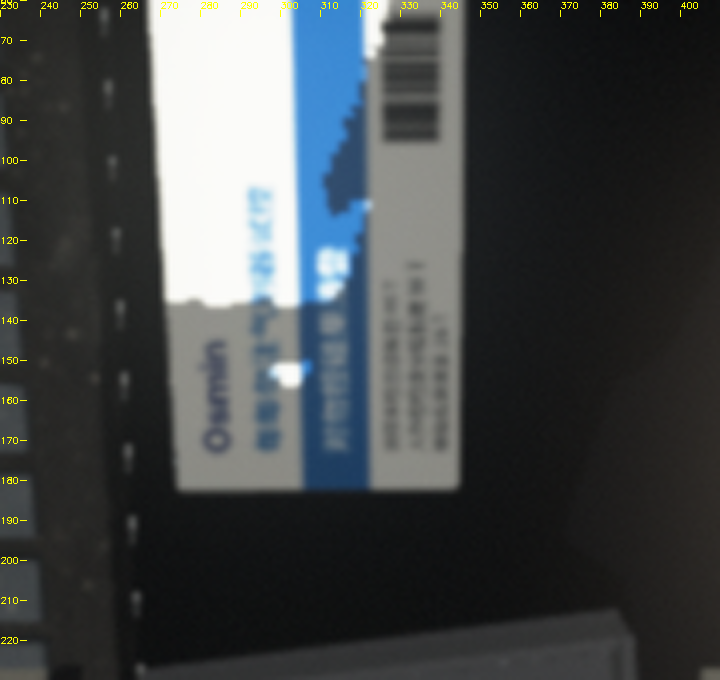

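Run:
```python
from h import *
import pickle
W,im=pickle.load(open("w5.pkl","rb"))
q=[plane(W,np.array(p)-.4,.07) for p in [(267.5,60),(274.5,182.5),(346.5,60),(344.75,182.5)]]
for a in q: print(a)
l=q[1]-q[0];m=q[3]-q[2];print(np.degrees([np.arctan2(-l[0],l[1]),np.arctan2(-m[0],m[1])]), np.linalg.norm(q[1]-q[3]))
e=(q[1]-q[3]);print("x edge yaw",np.degrees(np.arctan2(e[1],e[0])))
u=(l+m);u/=np.linalg.norm(u);c=(q[1]+q[3])/2-u*.051;print("centre",c)
p,r=pose();yw=np.degrees(np.arctan2(-u[0],u[1]));print(yw)
rows(p,r,[c[0],c[1],.12],tool(yw,0),4)
```

```text
[0.4955 0.0995 0.07  ]
[0.5075 0.1939 0.07  ]
[0.4361 0.1075 0.07  ]
[0.4483 0.202  0.07  ]
[-7.2266 -7.3555] 0.059697377836946744
x edge yaw -7.802747546944836
centre [0.4714 0.1474 0.07  ]
-7.29110576333113
4 x shift [ 0.0176 -0.0028  0.0065] turn [ 0.01 -0.   -0.02]  mid: [0.4705 0.1831 0.1331]
```

Request:
servo_tool(
  rows=[
    [[0.0176,-0.0028,0.0065],[0.01,0,-0.02],0],
    [[0.0176,-0.0028,0.0065],[0.01,0,-0.02],0],
    [[0.0176,-0.0028,0.0065],[0.01,0,-0.02],0],
    [[0.0176,-0.0028,0.0065],[0.01,0,-0.02],0],
    [[0,0,0],[0,0,0],0],
    [[0,0,0],[0,0,0],0],
  ],
)

```text
clock: 16.73
tool_pos: [0.4715, 0.1477, 0.1193]
orientation: [179.9, -0.1, -97.2]
force: [0.5, 0.5, 0.7]
opening: 0.0878
```

Run:
```python
from h import *
p,r=pose();print(p);rows(p,r,[.4714,.1474,.029],tool(-7.4,0),7)
```

```text
[0.4715 0.1477 0.1193]
7 x shift [ 0.     -0.      0.0129] turn [ 0.   -0.    0.01]  mid: [0.4714 0.1475 0.0742]
```

Request:
servo_tool(
  rows=[
    [[0,0,0.0129],[0,0,0.01],0],
    [[0,0,0.0129],[0,0,0.01],0],
    [[0,0,0.0129],[0,0,0.01],0],
    [[0,0,0.0129],[0,0,0.01],0],
    [[0,0,0.0129],[0,0,0.01],0],
    [[0,0,0.0129],[0,0,0.01],0],
    [[0,0,0.0129],[0,0,0.01],0],
    [[0,0,0],[0,0,0],0],
    [[0,0,0],[0,0,0],0.5],
    [[0,0,0],[0,0,0],1],
    [[0,0,0],[0,0,0],1],
    [[0,0,0],[0,0,0],1],
    [[0,0,0],[0,0,0],1],
    [[0,0,0],[0,0,0],1],
    [[0,0,0],[0,0,0],1],
  ],
)

```text
clock: 17.98
tool_pos: [0.4717, 0.148, 0.0299]
orientation: [-180.0, -0.0, -97.6]
force: [-1.6, 2.6, 5.9]
opening: 0.0625
```

Run:
```python
from h import *
p,r=pose();print(p,(tool(-7.4,0).inv()*r).as_rotvec(degrees=True),telemetry.get_obs()["opening"])
T=tool(YB,28)
up=p+[0,0,.14]
m=np.array([.445,-.1,.20]); 
rows(p,r,up,r,6)
rows(up,r,m,tool(YB,0),9)
g=bw(.040,0,.125)
rows(m,tool(YB,0),g,T,9)
print(m,g)
```

```text
[0.4717 0.148  0.0299] [0.0011 0.0086 0.1706] 0.06254436368736452
6 x shift [ 0.     -0.     -0.0233] turn [0. 0. 0.]  mid: [0.4717 0.148  0.0999]
9 x shift [ 0.0277  0.0003 -0.0033] turn [-0.   -0.   -0.09]  mid: [0.4558 0.0243 0.185 ]
9 x shift [ 0.0193 -0.0004  0.0046] turn [0.52 0.   0.  ]  mid: [ 0.4445 -0.1868  0.1797]
[ 0.445 -0.1    0.2  ] [ 0.4488 -0.2738  0.1608]
```

Request:
servo_tool(
  rows=[
    [[0,0,-0.01],[0,0,0],1],
    [[0,0,-0.025],[0,0,0],1],
    [[0,0,-0.027],[0,0,0],1],
    [[0,0,-0.027],[0,0,0],1],
    [[0,0,-0.027],[0,0,0],1],
    [[0,0,-0.024],[0,0,0],1],
    [[0.0277,0.0003,-0.0033],[0,0,-0.09],1],
    [[0.0277,0.0003,-0.0033],[0,0,-0.09],1],
    [[0.0277,0.0003,-0.0033],[0,0,-0.09],1],
    [[0.0277,0.0003,-0.0033],[0,0,-0.09],1],
    [[0.0277,0.0003,-0.0033],[0,0,-0.09],1],
    [[0.0277,0.0003,-0.0033],[0,0,-0.09],1],
    [[0.0277,0.0003,-0.0033],[0,0,-0.09],1],
    [[0.0277,0.0003,-0.0033],[0,0,-0.09],1],
    [[0.0277,0.0003,-0.0033],[0,0,-0.09],1],
    [[0,0,0],[0,0,0],1],
  ],
)

```text
clock: 19.32
tool_pos: [0.444, -0.1034, 0.1994]
orientation: [179.9, -0.1, -92.9]
force: [-0.9, -0.0, -1.8]
opening: 0.0624
```

Run:
```python
from h import *
p,r=pose();print(p,telemetry.get_obs()["opening"])
rows(p,r,bw(.040,0,.125),tool(YB,28),9)
```

```text
[ 0.444  -0.1034  0.1994] 0.0624127307086151
9 x shift [ 0.0189 -0.0005  0.0046] turn [ 0.52 -0.   -0.  ]  mid: [ 0.444  -0.1885  0.1793]
```

Request:
servo_tool(
  rows=[
    [[0.0189,-0.0005,0.0046],[0.52,0,0],1],
    [[0.0189,-0.0005,0.0046],[0.52,0,0],1],
    [[0.0189,-0.0005,0.0046],[0.52,0,0],1],
    [[0.0189,-0.0005,0.0046],[0.52,0,0],1],
    [[0.0189,-0.0005,0.0046],[0.52,0,0],1],
    [[0.0189,-0.0005,0.0046],[0.52,0,0],1],
    [[0.0189,-0.0005,0.0046],[0.52,0,0],1],
    [[0.0189,-0.0005,0.0046],[0.52,0,0],1],
    [[0.0189,-0.0005,0.0046],[0.52,0,0],1],
    [[0,0,0],[0,0,0],1],
    [[0,0,0],[0,0,0],1],
    [[0,0,0],[0,0,0],1],
  ],
)

```text
clock: 20.32
tool_pos: [0.4497, -0.2707, 0.1601]
orientation: [-152.1, -0.0, -92.8]
force: [-0.1, -0.3, -2.9]
opening: 0.0629
```

Run:
```python
from h import *
p,r=pose();print(inb(),telemetry.get_obs()["opening"])
rows(p,r,bw(.040,0,.125),tool(YB,28),1)
cv2.imwrite("pics/w6.png",optics.snapshot("wrist")[:,:,::-1])
crop(optics.snapshot("scene")[:,:,::-1],320,160,130,120,5,"pics/s10.png")
```

```text
(array([ 40.312 ,   3.0592, 123.9311]), array([-0.0854,  0.0293, -0.022 ])) 0.06292166442410466
1 x shift [ 0.0031  0.0003 -0.0011] turn [ 0.01 -0.    0.  ]  mid: [ 0.4492 -0.2722  0.1604]
```

View pics/w6.png

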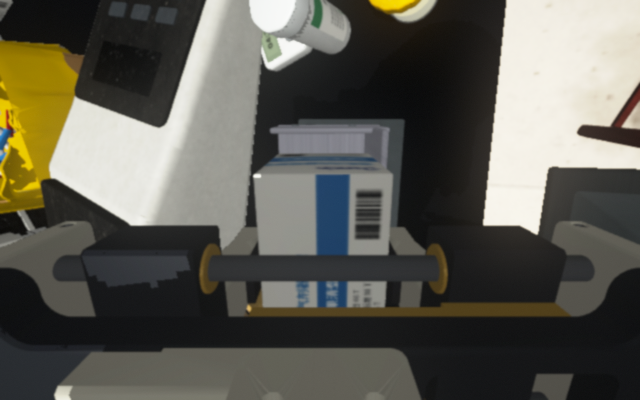

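View pics/s10.png

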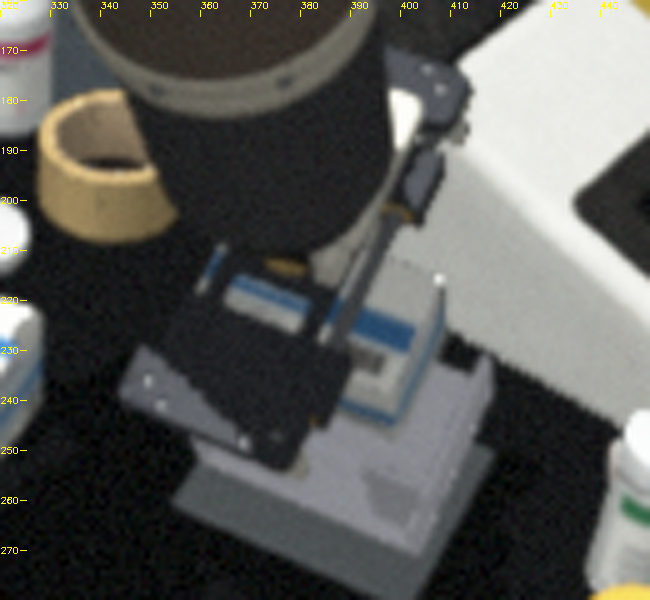

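Request:
servo_tool(
  rows=[
    [[0.003,0,0.0125],[0,0,0],1],
    [[0,0,0.0125],[0,0,0],1],
    [[0,0,0.0125],[0,0,0],1],
    [[0,0,0.0125],[0,0,0],1],
    [[0,0,0.0125],[0,0,0],1],
    [[0,0,0.0125],[0,0,0],1],
    [[0,0,0],[0,0,0],1],
    [[0,0,0],[0,0,0],1],
  ],
)

```text
clock: 21.08
tool_pos: [0.4854, -0.2746, 0.0937]
orientation: [-152.1, -0.0, -92.6]
force: [-0.3, 0.5, -1.5]
opening: 0.0626
```

Run:
```python
from h import *
print(inb(),telemetry.get_obs()["force"],telemetry.get_obs()["moment"])
```

```text
(array([40.8176,  0.9964, 48.4782]), array([-0.0918, -0.041 , -0.1688])) [-0.3185  0.5292 -1.5452] [0.0743 2.0871 0.0266]
```

Request:
servo_tool(
  rows=[
    [[0.001,0,0.008],[0,0,0],1],
    [[0,0,0.006],[0,0,0],1],
    [[0,0,0.002],[0,0,0],1],
    [[0,0,0],[0,0,0],1],
  ],
)

```text
clock: 21.42
tool_pos: [0.4927, -0.2768, 0.0796]
orientation: [-152.0, -0.1, -92.7]
force: [-0.0, 0.4, -2.0]
opening: 0.0627
```

Request:
servo_tool(
  rows=[
    [[0,0,0.002],[0,0,0],1],
    [[0,0,0],[0,0,0],1],
  ],
)

```text
clock: 21.58
tool_pos: [0.4937, -0.2769, 0.0781]
orientation: [-152.0, -0.1, -92.7]
force: [-1.0, 0.0, -2.3]
opening: 0.0629
```

Run:
```python
from h import *
print(inb(),Rb.inv().apply(telemetry.get_obs()["force"]),telemetry.get_obs()["moment"])
```

```text
(array([40.9022, -0.9928, 30.844 ]), array([ 0.0086,  0.0269, -0.0919])) [-1.9646 -0.0152 -1.5831] [0.1024 2.1291 0.0794]
```

Request:
servo_tool(
  rows=[
    [[0,0,0.001],[0,0,0],1],
    [[0,0,0],[0,0,0],1],
  ],
)

```text
clock: 21.75
tool_pos: [0.4941, -0.277, 0.0774]
orientation: [-152.0, -0.1, -92.7]
force: [-0.1, 0.2, -3.2]
opening: 0.0629
```

Request:
servo_tool(
  rows=[
    [[0,0,0.001],[0,0,0],1],
    [[0,0,0],[0,0,0],1],
  ],
)

```text
clock: 21.92
tool_pos: [0.4943, -0.2771, 0.0772]
orientation: [-152.0, -0.1, -92.7]
force: [-6.7, 1.0, 8.4]
opening: 0.0628
```

Run:
```python
from h import *
print(inb(),Rb.inv().apply(telemetry.get_obs()["force"]),telemetry.get_obs()["moment"])
```

```text
(array([41.015 , -1.1153, 29.7026]), array([ 0.0386,  0.0309, -0.1078])) [-1.9859  0.6362 10.5763] [0.7059 2.6336 0.2515]
```

Request:
servo_tool(
  rows=[
    [[0,0.002,-0.0005],[0,0,0],1],
    [[0,0.002,0],[0,0,0],1],
    [[0,0.002,0],[0,0,0],1],
    [[0,0,0],[0,0,0],1],
  ],
)

```text
clock: 22.25
tool_pos: [0.4899, -0.2771, 0.075]
orientation: [-151.9, -0.1, -92.7]
force: [-0.3, -0.6, 5.1]
opening: 0.0627
```

Run:
```python
from h import *
print(inb(),Rb.inv().apply(telemetry.get_obs()["force"]),telemetry.get_obs()["moment"])
```

```text
(array([36.0907, -1.3706, 29.7986]), array([ 0.1423,  0.0716, -0.1091])) [ 2.1916 -0.6347  4.5965] [ 0.2776  1.0921 -0.0337]
```

Request:
servo_tool(
  rows=[
    [[0,0.0015,0],[0,0,0],1],
    [[0,0.0015,0],[0,0,0],1],
    [[0,0,0],[0,0,0],1],
  ],
)

```text
clock: 22.5
tool_pos: [0.4877, -0.2772, 0.0738]
orientation: [-151.8, -0.1, -92.7]
force: [0.1, -0.7, 5.2]
opening: 0.062
```

Run:
```python
from h import *
print(inb(),Rb.inv().apply(telemetry.get_obs()["force"]),telemetry.get_obs()["moment"])
```

```text
(array([33.5865, -1.5118, 29.8115]), array([ 0.1719,  0.085 , -0.1257])) [ 2.5962 -0.6626  4.5562] [ 0.1718  0.7624 -0.0924]
```

Request:
servo_tool(
  rows=[
    [[0,0.001,0],[0,0,0],1],
    [[0,0.001,0],[0,0,0],1],
    [[0,0,0],[0,0,0],1],
  ],
)

```text
clock: 22.75
tool_pos: [0.4861, -0.2771, 0.073]
orientation: [-151.8, -0.1, -92.7]
force: [-0.5, -0.4, 5.9]
opening: 0.0627
```

Run:
```python
from h import *
print(inb(),Rb.inv().apply(telemetry.get_obs()["force"]),telemetry.get_obs()["moment"])
```

```text
(array([31.7733, -1.5494, 29.8295]), array([ 0.184 ,  0.0886, -0.1274])) [ 2.3166 -0.4729  5.3994] [ 0.2152  0.7187 -0.0438]
```

Request:
servo_tool(
  rows=[
    [[0,0.001,0],[0,0,0],1],
    [[0,0.001,0],[0,0,0],1],
    [[0,0,0],[0,0,0],1],
  ],
)

```text
clock: 23.0
tool_pos: [0.4858, -0.2772, 0.0729]
orientation: [-151.7, -0.2, -92.7]
force: [4.7, 1.6, 7.1]
opening: 0.0623
```

Run:
```python
from h import *
print(inb(),Rb.inv().apply(telemetry.get_obs()["force"]),telemetry.get_obs()["moment"])
```

```text
(array([31.553 , -1.6348, 29.905 ]), array([ 0.3231,  0.1119, -0.1344])) [7.4375 1.788  4.1092] [ 0.896  -0.3471  0.0673]
```

Request:
servo_tool(
  rows=[
    [[0,0.001,0],[0,0,0],1],
    [[0,0,0],[0,0,0],1],
    [[0,0,0],[0,0,0],0],
    [[0,0,0],[0,0,0],0],
    [[0,0,0],[0,0,0],0],
    [[0,0,0],[0,0,0],0],
    [[0,0,-0.002],[0,0,0],0],
    [[0,0.003,0],[0,0,0],0],
    [[0,0.003,0],[0,0,0],0],
    [[0,0.002,0],[0,0,0],0],
    [[0,0,0],[0,0,0],0],
  ],
)

```text
clock: 23.92
tool_pos: [0.474, -0.2761, 0.0684]
orientation: [-152.0, -0.1, -92.7]
force: [0.1, 0.2, 0.7]
opening: 0.0875
```

Run:
```python
from h import *
print(inb(),Rb.inv().apply(telemetry.get_obs()["force"]),telemetry.get_obs()["opening"])
```

```text
(array([18.9858, -1.0612, 31.4714]), array([ 0.0413,  0.0357, -0.0976])) [0.3872 0.2334 0.5432] 0.08748722068264962
```

Request:
servo_tool(
  rows=[
    [[0,0.001,0],[0,0,0],0],
    [[0,0.001,0],[0,0,0],0],
    [[0,0.0005,0],[0,0,0],0],
    [[0,0,0],[0,0,0],0],
  ],
)

```text
clock: 24.25
tool_pos: [0.474, -0.2762, 0.0685]
orientation: [-151.8, -0.1, -92.7]
force: [7.4, 3.3, 0.7]
opening: 0.0876
```

Run:
```python
from h import *
print(inb(),Rb.inv().apply(telemetry.get_obs()["force"]),telemetry.get_obs()["opening"])
```

```text
(array([19.0423, -1.1829, 31.5323]), array([ 0.2154,  0.0671, -0.1723])) [ 6.7192  3.6357 -2.8299] 0.08762597084182001
```

Request:
servo_tool(
  rows=[
    [[0,0.001,0],[0,0,0],0],
    [[0,0.0005,0],[0,0,0],0],
    [[0,0,0],[0,0,0],0],
  ],
)

```text
clock: 24.5
tool_pos: [0.4741, -0.2763, 0.0686]
orientation: [-151.7, -0.2, -92.7]
force: [10.0, 4.8, 2.0]
opening: 0.0879
```

Run:
```python
from h import *
print(inb(),Rb.inv().apply(telemetry.get_obs()["force"]),telemetry.get_obs()["opening"])
```

```text
(array([19.1075, -1.3091, 31.606 ]), array([ 0.3372,  0.0936, -0.215 ])) [ 9.5812  5.2859 -2.8278] 0.08789841715190935
```

Request:
servo_tool(
  rows=[
    [[0,-0.005,0],[0,0,0],0],
    [[0,-0.006,0],[0,0,0],0],
    [[0,-0.005,0],[0,0,0],0],
    [[0,0,-0.01],[0,0,0],0],
    [[0,0,-0.02],[0,0,0],0],
    [[0,0,-0.025],[0,0,0],0],
    [[0,0,-0.025],[0,0,0],0],
    [[0,0,-0.025],[0,0,0],0],
    [[0,0,-0.02],[0,0,0],0],
    [[0,0,0],[0,0,0],0],
    [[0,0,0],[0,0,0],0],
  ],
)

```text
clock: 25.42
tool_pos: [0.4255, -0.2738, 0.1859]
orientation: [-151.8, -0.1, -92.8]
force: [0.8, -0.2, -1.5]
opening: 0.0874
```

Run:
```python
from h import *
print(inb())
im=optics.snapshot("wrist")[:,:,::-1];crop(im,220,90,200,150,4,"pics/w7.png")
im=optics.snapshot("scene")[:,:,::-1];cv2.imwrite("pics/s11f.png",im);crop(im,320,180,130,110,6,"pics/s11.png")
p,r=pose();g=np.array([.449,-.057,.12]);m=np.array([.445,-.15,.2])
print(p)
rows(p,r,[.45,-.057,.14],tool(0,0),10)
```

```text
(array([ 31.2929,  -1.1295, 158.0291]), array([ 0.1699,  0.0821, -0.0921]))
[ 0.4254 -0.2735  0.184 ]
10 x shift [-0.0217 -0.0007  0.0047] turn [-0.47 -0.01 -0.04]  mid: [ 0.4417 -0.1654  0.1631]
```

View pics/w7.png

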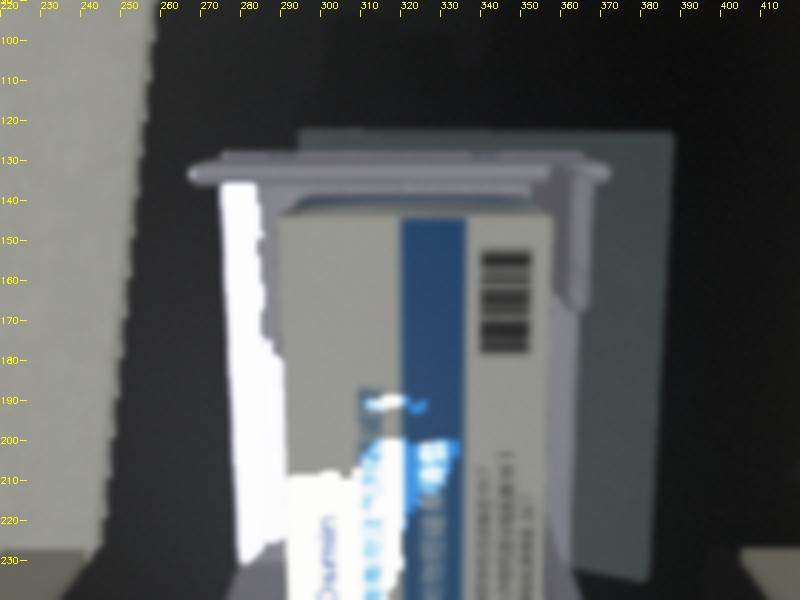

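View pics/s11.png

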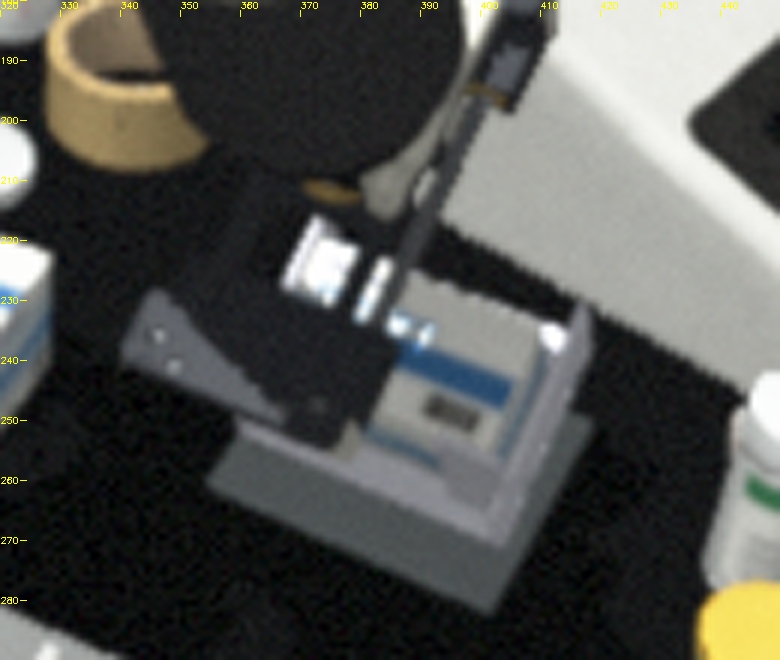

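Run:
```python
from h import *
W=optics.camera_info("wrist")
print(proj(W,[bw(0,-.051,.07),bw(.062,-.051,.07),bw(.041,-.057,.043),bw(0,-.033,.084),bw(0,-.062,.084)]))
```

```text
[[358.2535 143.4555]
 [285.7056 143.3596]
 [311.4281 134.2503]
 [359.5396 167.1548]
 [360.8663 131.1183]]
```

The new carton lies flush against the right stop, its edge at column 358 as predicted for x=0, and it is centred across. Now fetch the upper carton.

Request:
servo_tool(
  rows=[
    [[-0.0217,-0.0007,0.0047],[-0.47,-0.01,-0.04],0],
    [[-0.0217,-0.0007,0.0047],[-0.47,-0.01,-0.04],0],
    [[-0.0217,-0.0007,0.0047],[-0.47,-0.01,-0.04],0],
    [[-0.0217,-0.0007,0.0047],[-0.47,-0.01,-0.04],0],
    [[-0.0217,-0.0007,0.0047],[-0.47,-0.01,-0.04],0],
    [[-0.0217,-0.0007,0.0047],[-0.47,-0.01,-0.04],0],
    [[-0.0217,-0.0007,0.0047],[-0.47,-0.01,-0.04],0],
    [[-0.0217,-0.0007,0.0047],[-0.47,-0.01,-0.04],0],
    [[-0.0217,-0.0007,0.0047],[-0.47,-0.01,-0.04],0],
    [[-0.0217,-0.0007,0.0047],[-0.47,-0.01,-0.04],0],
    [[0,0,0],[0,0,0],0],
    [[0,0,0],[0,0,0],0],
    [[0,0,0],[0,0,0],0],
  ],
)

```text
clock: 26.6
tool_pos: [0.4505, -0.0575, 0.1395]
orientation: [179.7, -0.1, -90.3]
force: [-0.4, -0.3, 0.2]
opening: 0.088
```

Run:
```python
from h import *
p,r=pose();print(p,(tool(0,0).inv()*r).as_rotvec(degrees=True))
rows(p,r,[.449,-.057,.1],tool(0,0),4)
im=optics.snapshot("wrist")[:,:,::-1];cv2.imwrite("pics/w8.png",im)
```

```text
[ 0.4505 -0.0575  0.1395] [-0.3224  0.1067  0.2534]
4 x shift [-0.0001  0.0003  0.0099] turn [ 0.01 -0.   -0.01]  mid: [ 0.4497 -0.0573  0.1197]
```

View pics/w8.png

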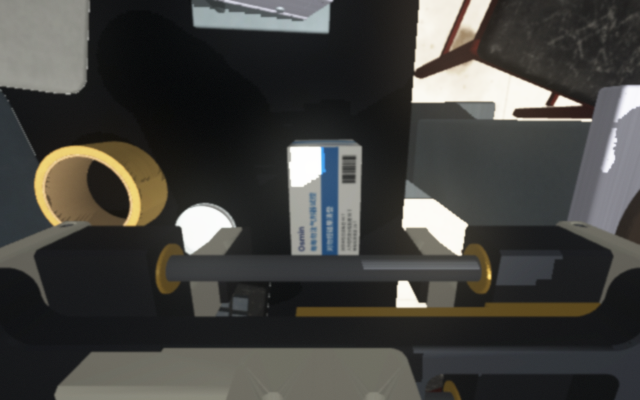

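The upper carton is centred (columns 288–361) and square to the fingers.

Request:
servo_tool(
  rows=[
    [[0,0.0014,0.0175],[0.05,0,-0.04],0],
    [[0,0,0.0175],[0,0,0],0],
    [[0,0,0.0175],[0,0,0],0],
    [[0,0,0.0175],[0,0,0],0],
    [[0,0,0.0175],[0,0,0],0],
    [[0,0,0.0175],[0,0,0],0],
    [[0,0,0.0165],[0,0,0],0],
    [[0,0,0],[0,0,0],0],
    [[0,0,0],[0,0,0],0.5],
    [[0,0,0],[0,0,0],1],
    [[0,0,0],[0,0,0],1],
    [[0,0,0],[0,0,0],1],
    [[0,0,0],[0,0,0],1],
    [[0,0,0],[0,0,0],1],
    [[0,0,0],[0,0,0],1],
  ],
)

```text
clock: 27.9
tool_pos: [0.4501, -0.0575, 0.02]
orientation: [-179.8, -0.1, -90.0]
force: [-0.8, -0.3, 7.4]
opening: 0.0628
```

Run:
```python
from h import *
p,r=pose();print(p,(tool(0,0).inv()*r).as_rotvec(degrees=True),telemetry.get_obs()["opening"],telemetry.get_obs()["force"])
up=p+[0,0,.17]
rows(p,r,up,r,7)
m=bw(.040,0,.175);print(m)
rows(up,r,m,tool(YB,28),11)
```

```text
[ 0.4501 -0.0575  0.02  ] [0.16   0.0552 0.0195] 0.06275162882266062 [-0.8157 -0.2967  7.3948]
7 x shift [ 0.     -0.0001 -0.0243] turn [0. 0. 0.]  mid: [ 0.4501 -0.0575  0.105 ]
[ 0.4253 -0.2726  0.205 ]
11 x shift [ 0.0196  0.0015 -0.0017] turn [0.42 0.01 0.04]  mid: [ 0.4399 -0.1652  0.1987]
```

Request:
servo_tool(
  rows=[
    [[0,0,-0.01],[0,0,0],1],
    [[0,0,-0.025],[0,0,0],1],
    [[0,0,-0.03],[0,0,0],1],
    [[0,0,-0.03],[0,0,0],1],
    [[0,0,-0.03],[0,0,0],1],
    [[0,0,-0.03],[0,0,0],1],
    [[0,0,-0.015],[0,0,0],1],
    [[0,0,0],[0,0,0],1],
  ],
)

```text
clock: 28.57
tool_pos: [0.4514, -0.057, 0.1932]
orientation: [-179.5, 0.0, -90.0]
force: [1.3, 1.0, -2.3]
opening: 0.0627
```

Request:
servo_tool(
  rows=[
    [[0.0196,0.0015,-0.0017],[0.42,0.01,0.04],1],
    [[0.0196,0.0015,-0.0017],[0.42,0.01,0.04],1],
    [[0.0196,0.0015,-0.0017],[0.42,0.01,0.04],1],
    [[0.0196,0.0015,-0.0017],[0.42,0.01,0.04],1],
    [[0.0196,0.0015,-0.0017],[0.42,0.01,0.04],1],
    [[0.0196,0.0015,-0.0017],[0.42,0.01,0.04],1],
    [[0.0196,0.0015,-0.0017],[0.42,0.01,0.04],1],
    [[0.0196,0.0015,-0.0017],[0.42,0.01,0.04],1],
    [[0.0196,0.0015,-0.0017],[0.42,0.01,0.04],1],
    [[0.0196,0.0015,-0.0017],[0.42,0.01,0.04],1],
    [[0.0196,0.0015,-0.0017],[0.42,0.01,0.04],1],
    [[0,0,0],[0,0,0],1],
    [[0,0,0],[0,0,0],1],
    [[0,0,0],[0,0,0],1],
  ],
)

```text
clock: 29.73
tool_pos: [0.424, -0.2723, 0.2034]
orientation: [-152.3, -0.0, -92.8]
force: [0.4, 0.3, -1.6]
opening: 0.0625
```

Run:
```python
from h import *
p,r=pose();print(inb(),telemetry.get_obs()["opening"])
rows(p,r,bw(.037,0,.13),tool(YB,28),4)
crop(optics.snapshot("scene")[:,:,::-1],320,130,130,140,5,"pics/s12.png")
```

```text
(array([ 38.1263,   0.2527, 174.2365]), array([-0.2781,  0.027 , -0.0164])) 0.0625488989469768
4 x shift [0.0001 0.0002 0.0111] turn [ 0.01 -0.    0.  ]  mid: [ 0.4339 -0.2729  0.1836]
```

View pics/s12.png

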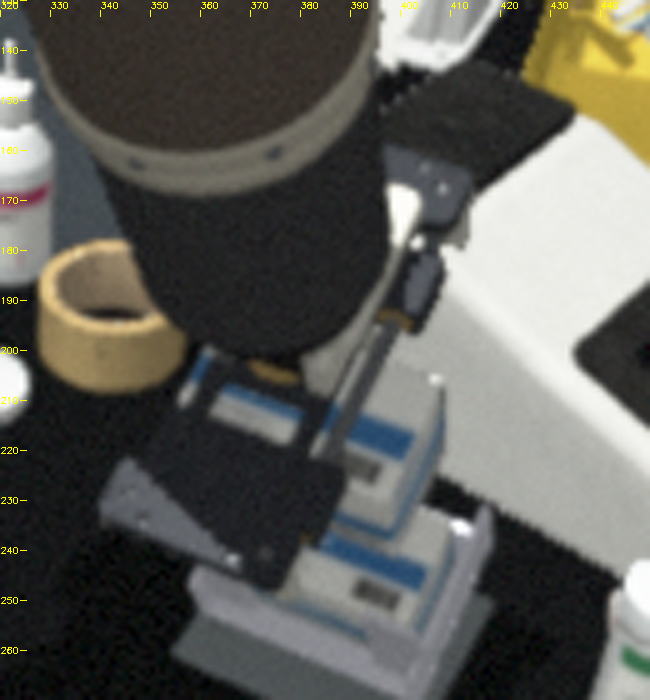

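Request:
servo_tool(
  rows=[
    [[0,0,0.015],[0.04,0,0],1],
    [[0,0,0.015],[0,0,0],1],
    [[0,0,0.015],[0,0,0],1],
    [[0,0,0.013],[0,0,0],1],
    [[0,0,0.01],[0,0,0],1],
    [[0,0,0.006],[0,0,0],1],
    [[0,0,0],[0,0,0],1],
    [[0,0,0],[0,0,0],1],
  ],
)

```text
clock: 30.45
tool_pos: [0.4596, -0.2736, 0.1388]
orientation: [-152.0, -0.1, -92.7]
force: [-0.1, -0.1, -2.2]
opening: 0.0629
```

Run:
```python
from h import *
print(inb(),Rb.inv().apply(telemetry.get_obs()["force"]),telemetry.get_obs()["opening"])
```

```text
(array([ 39.225 ,   0.6546, 100.4401]), array([ 0.0242, -0.0068, -0.1406])) [-1.096  -0.1513 -1.8943] 0.06294262737009669
```

Request:
servo_tool(
  rows=[
    [[0,0,0.004],[0,0,0],1],
    [[0,0,0.003],[0,0,0],1],
    [[0,0,0],[0,0,0],1],
  ],
)

```text
clock: 30.7
tool_pos: [0.4628, -0.2743, 0.1327]
orientation: [-151.9, -0.1, -92.7]
force: [0.3, 0.1, -1.5]
opening: 0.0627
```

Request:
servo_tool(
  rows=[
    [[0,0,0.0015],[0,0,0],1],
    [[0,0,0],[0,0,0],1],
  ],
)

```text
clock: 30.87
tool_pos: [0.4634, -0.2744, 0.1314]
orientation: [-151.9, -0.1, -92.7]
force: [-0.5, -0.0, -2.4]
opening: 0.0629
```

Run:
```python
from h import *
print(inb(),Rb.inv().apply(telemetry.get_obs()["force"]),telemetry.get_obs()["opening"])
```

```text
(array([39.1713,  0.1219, 92.1452]), array([ 0.077 ,  0.0302, -0.0819])) [-1.5427 -0.0422 -1.9093] 0.06294566357794217
```

Request:
servo_tool(
  rows=[
    [[0,0,0.0012],[0,0,0],1],
    [[0,0,0],[0,0,0],1],
  ],
)

```text
clock: 31.03
tool_pos: [0.464, -0.2744, 0.1304]
orientation: [-151.9, -0.1, -92.7]
force: [0.8, 0.9, -1.9]
opening: 0.0628
```

Request:
servo_tool(
  rows=[
    [[0,0,0.001],[0,0,0],1],
    [[0,0,0],[0,0,0],1],
  ],
)

```text
clock: 31.2
tool_pos: [0.4646, -0.2744, 0.1295]
orientation: [-151.9, -0.1, -92.7]
force: [1.3, -0.1, -2.1]
opening: 0.0623
```

Run:
```python
from h import *
print(inb(),Rb.inv().apply(telemetry.get_obs()["force"]),telemetry.get_obs()["opening"])
```

```text
(array([39.2811,  0.1309, 89.8907]), array([ 0.0787,  0.0301, -0.0914])) [ 0.1631 -0.0281 -2.4656] 0.06234358285173947
```

Request:
servo_tool(
  rows=[
    [[0,0,0.001],[0,0,0],1],
    [[0,0,0],[0,0,0],1],
  ],
)

```text
clock: 31.37
tool_pos: [0.4646, -0.2745, 0.1293]
orientation: [-151.9, -0.1, -92.7]
force: [-8.8, 2.9, 10.9]
opening: 0.0623
```

Request:
servo_tool(
  rows=[
    [[0,0,0.001],[0,0,0],1],
    [[0,0,0],[0,0,0],1],
  ],
)

```text
clock: 31.53
tool_pos: [0.4647, -0.2745, 0.1293]
orientation: [-151.9, -0.1, -92.7]
force: [-17.1, 5.3, 23.4]
opening: 0.0627
```

Run:
```python
from h import *
print(inb(),Rb.inv().apply(telemetry.get_obs()["force"]),telemetry.get_obs()["opening"])
```

```text
(array([39.2549,  0.0493, 89.6568]), array([ 0.1065,  0.0307, -0.1292])) [-4.3293  4.4884 28.8111] 0.0626929775066338
```

Request:
servo_tool(
  rows=[
    [[0,0,-0.0016],[0,0,0],1],
    [[0,0.002,0],[0,0,0],1],
    [[0,0.002,0],[0,0,0],1],
    [[0,0.001,0],[0,0,0],1],
    [[0,0,0],[0,0,0],1],
  ],
)

```text
clock: 31.95
tool_pos: [0.4611, -0.2745, 0.1275]
orientation: [-151.8, -0.1, -92.7]
force: [-0.7, -0.2, 5.4]
opening: 0.0628
```

Run:
```python
from h import *
print(inb(),Rb.inv().apply(telemetry.get_obs()["force"]),telemetry.get_obs()["opening"])
```

```text
(array([35.2204, -0.1255, 89.7457]), array([ 0.1725,  0.0602, -0.1127])) [ 1.9588 -0.274   5.0438] 0.06279838281895173
```

Request:
servo_tool(
  rows=[
    [[0,0.001,0],[0,0,0],1],
    [[0,0.001,0],[0,0,0],1],
    [[0,0.001,0],[0,0,0],1],
    [[0,0,0],[0,0,0],1],
  ],
)

```text
clock: 32.28
tool_pos: [0.4586, -0.2745, 0.1262]
orientation: [-151.8, -0.1, -92.7]
force: [-0.4, -0.1, 5.0]
opening: 0.0627
```

Run:
```python
from h import *
print(inb(),Rb.inv().apply(telemetry.get_obs()["force"]),telemetry.get_obs()["opening"])
```

```text
(array([32.4714, -0.2356, 89.7402]), array([ 0.1851,  0.0696, -0.1186])) [ 1.9829 -0.1121  4.6423] 0.06273588932302995
```

Request:
servo_tool(
  rows=[
    [[0,0.001,0],[0,0,0],1],
    [[0,0.001,0],[0,0,0],1],
    [[0,0,0],[0,0,0],1],
  ],
)

```text
clock: 32.53
tool_pos: [0.4576, -0.2745, 0.1257]
orientation: [-151.7, -0.1, -92.7]
force: [2.0, 0.3, 5.7]
opening: 0.0626
```

Run:
```python
from h import *
print(inb(),Rb.inv().apply(telemetry.get_obs()["force"]),telemetry.get_obs()["opening"])
```

```text
(array([31.3225, -0.2917, 89.7935]), array([ 0.2605,  0.083 , -0.1281])) [4.4282 0.4199 4.1059] 0.06261928655866388
```

Request:
servo_tool(
  rows=[
    [[0,0.001,0],[0,0,0],1],
    [[0,0.0007,0],[0,0,0],1],
    [[0,0,0],[0,0,0],1],
  ],
)

```text
clock: 32.78
tool_pos: [0.4575, -0.2745, 0.1257]
orientation: [-151.6, -0.2, -92.7]
force: [5.8, 1.6, 4.4]
opening: 0.0629
```

Run:
```python
from h import *
print(inb(),Rb.inv().apply(telemetry.get_obs()["force"]),telemetry.get_obs()["opening"])
```

```text
(array([31.2482, -0.3328, 89.8939]), array([ 0.4004,  0.1033, -0.141 ])) [7.1213 1.8599 1.1479] 0.06285296617299874
```

Request:
servo_tool(
  rows=[
    [[0,0,0],[0,0,0],0],
    [[0,0,0],[0,0,0],0],
    [[0,0,0],[0,0,0],0],
    [[0,0,0],[0,0,0],0],
    [[0,0,0],[0,0,0],0],
    [[0,0.002,0.006],[0,0,0],0],
    [[0,0.003,0],[0,0,0],0],
    [[0,0.002,0],[0,0,0],0],
    [[0,0,0],[0,0,0],0],
  ],
)

```text
clock: 33.53
tool_pos: [0.4502, -0.2736, 0.1143]
orientation: [-152.0, -0.0, -92.7]
force: [-0.6, 0.5, -0.3]
opening: 0.0876
```

Run:
```python
from h import *
print(inb(),Rb.inv().apply(telemetry.get_obs()["force"]),telemetry.get_obs()["opening"])
```

```text
(array([19.4305,  0.2637, 83.2471]), array([-0.0025,  0.0089, -0.0643])) [-0.6619  0.4358  0.0143] 0.08756173213705262
```

Request:
servo_tool(
  rows=[
    [[0,0.001,0],[0,0,0],0],
    [[0,0.001,0],[0,0,0],0],
    [[0,0,0],[0,0,0],0],
  ],
)

```text
clock: 33.78
tool_pos: [0.4496, -0.2738, 0.1145]
orientation: [-151.9, -0.1, -92.7]
force: [0.8, -0.4, 0.9]
opening: 0.0873
```

Run:
```python
from h import *
print(inb(),Rb.inv().apply(telemetry.get_obs()["force"]),telemetry.get_obs()["opening"])
```

```text
(array([18.9679,  0.04  , 83.658 ]), array([ 0.125 ,  0.0417, -0.1032])) [ 1.1177 -0.3658  0.4443] 0.08727832056855925
```

Request:
servo_tool(
  rows=[
    [[0,0.001,0],[0,0,0],0],
    [[0,0,0],[0,0,0],0],
  ],
)

```text
clock: 33.95
tool_pos: [0.4495, -0.2738, 0.1145]
orientation: [-151.8, -0.1, -92.7]
force: [3.3, 1.4, 1.9]
opening: 0.0877
```

Run:
```python
from h import *
print(inb(),Rb.inv().apply(telemetry.get_obs()["force"]),telemetry.get_obs()["opening"])
```

```text
(array([18.8741, -0.0364, 83.7527]), array([ 0.2001,  0.0566, -0.127 ])) [3.7666 1.5915 0.1667] 0.08765401360886567
```

Request:
servo_tool(
  rows=[
    [[0,-0.005,0],[0,0,0],0],
    [[0,-0.005,0],[0,0,0],0],
    [[0,-0.004,0],[0,0,0],0],
    [[0,0,0],[0,0,0],0],
    [[0,0,-0.01],[0,0,0],0],
    [[0,0,-0.02],[0,0,0],0],
    [[0,0,-0.025],[0,0,0],0],
    [[0,0,-0.025],[0,0,0],0],
    [[0,0,-0.025],[0,0,0],0],
    [[0,0,0],[0,0,0],0],
    [[0,0,0],[0,0,0],0],
  ],
)

```text
clock: 34.87
tool_pos: [0.4111, -0.2719, 0.2149]
orientation: [-151.7, -0.1, -92.8]
force: [-0.8, -0.2, -0.6]
opening: 0.0878
```

Run:
```python
from h import *
print(inb(),pose()[0])
p,r=pose();rows(p,r,[.43,-.21,.33],tool(0,0),9)
W=optics.camera_info("wrist")
im=optics.snapshot("wrist")[:,:,::-1];crop(im,220,90,200,150,4,"pics/w9.png")
print(proj(W,[bw(0,-.051,.14),bw(.062,-.051,.14)]))
```

```text
(array([ 32.0594,   0.0026, 190.464 ]), array([ 0.2732,  0.0877, -0.0965])) [ 0.4111 -0.2719  0.2149]
9 x shift [-0.0069 -0.0054 -0.0119] turn [-0.52 -0.01 -0.05]  mid: [ 0.4138 -0.2409  0.2735]
[[367.0981 146.9949]
 [282.3799 146.8042]]
```

View pics/w9.png

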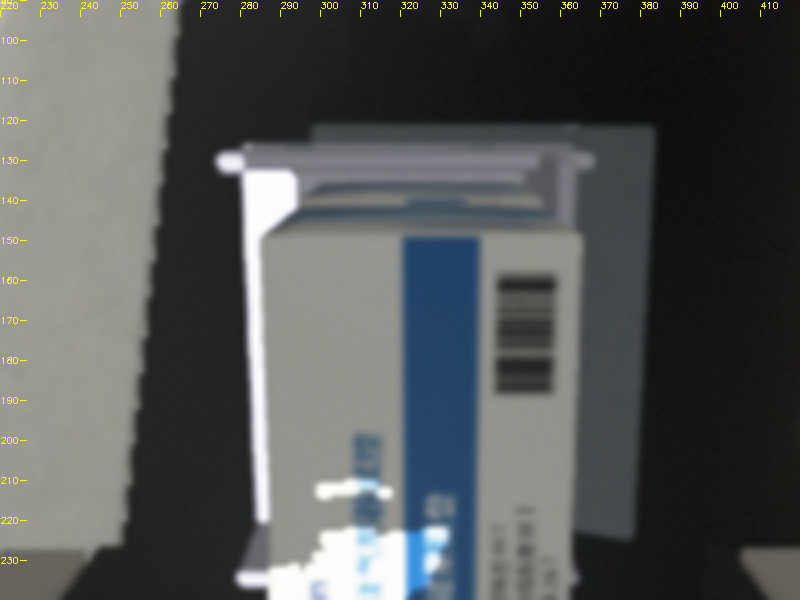

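The wrist view shows the upper carton square over the lower, with its top edges at columns 286–365. I'll retreat to the first viewpoint and compare with the start.

Request:
servo_tool(
  rows=[
    [[-0.0069,-0.0054,-0.0119],[-0.52,-0.01,-0.05],0],
    [[-0.0069,-0.0054,-0.0119],[-0.52,-0.01,-0.05],0],
    [[-0.0069,-0.0054,-0.0119],[-0.52,-0.01,-0.05],0],
    [[-0.0069,-0.0054,-0.0119],[-0.52,-0.01,-0.05],0],
    [[-0.0069,-0.0054,-0.0119],[-0.52,-0.01,-0.05],0],
    [[-0.0069,-0.0054,-0.0119],[-0.52,-0.01,-0.05],0],
    [[-0.0069,-0.0054,-0.0119],[-0.52,-0.01,-0.05],0],
    [[-0.0069,-0.0054,-0.0119],[-0.52,-0.01,-0.05],0],
    [[-0.0069,-0.0054,-0.0119],[-0.52,-0.01,-0.05],0],
    [[0,0,0],[0,0,0],0],
  ],
)

```text
clock: 35.75
tool_pos: [0.4334, -0.2088, 0.3277]
orientation: [179.7, -0.2, -89.9]
force: [1.3, -0.6, 0.4]
opening: 0.0878
```

Run:
```python
from h import *
import pickle
W=optics.camera_info("wrist");im=optics.snapshot("wrist")[:,:,::-1];pickle.dump((W,im),open("w10.pkl","wb"))
crop(im,230,50,130,130,6,"pics/w10.png")
im=optics.snapshot("scene")[:,:,::-1];cv2.imwrite("pics/s13f.png",im);crop(im,345,195,100,95,7,"pics/s13.png")
d=optics.snapshot("side")[:,:,::-1];cv2.imwrite("pics/d13.png",d)
```

```text
(no output)
```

View pics/w10.png

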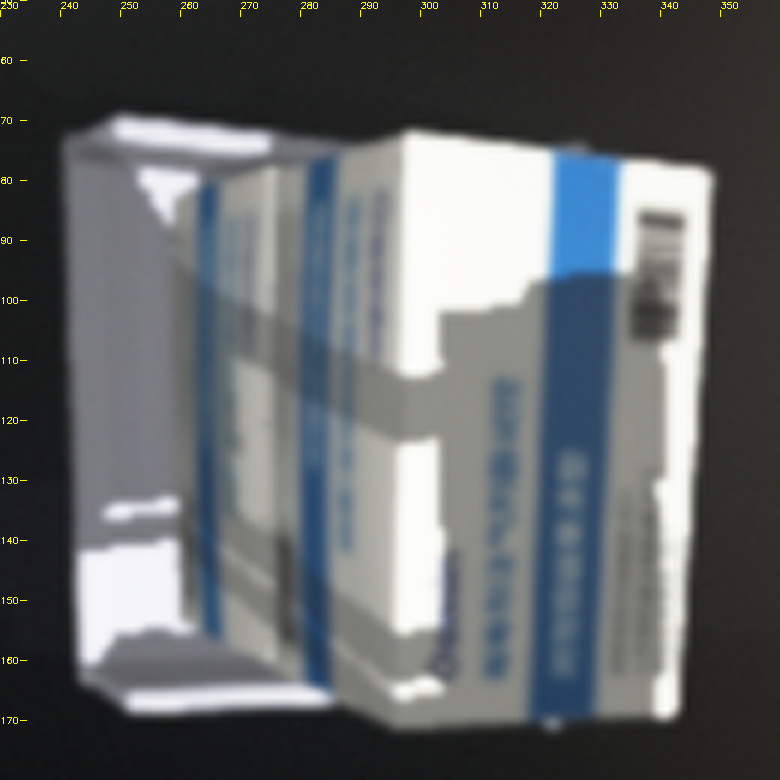

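View pics/s13.png

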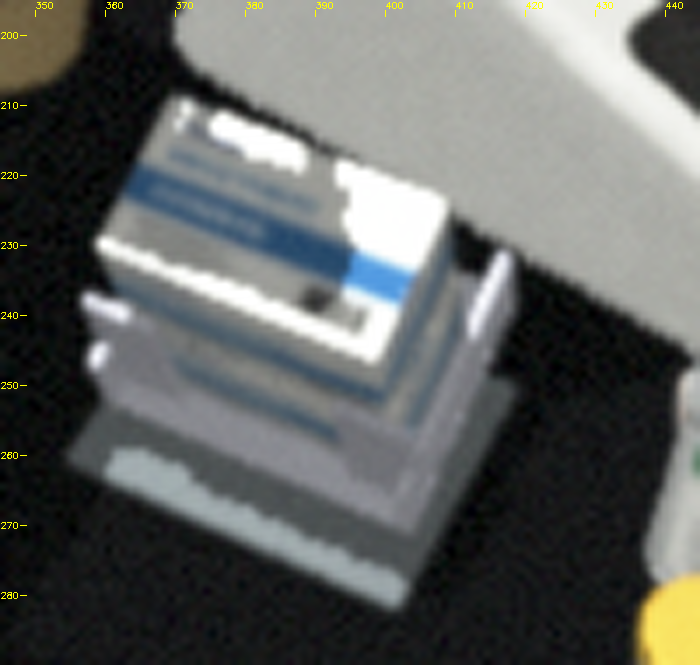

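View pics/s13f.png

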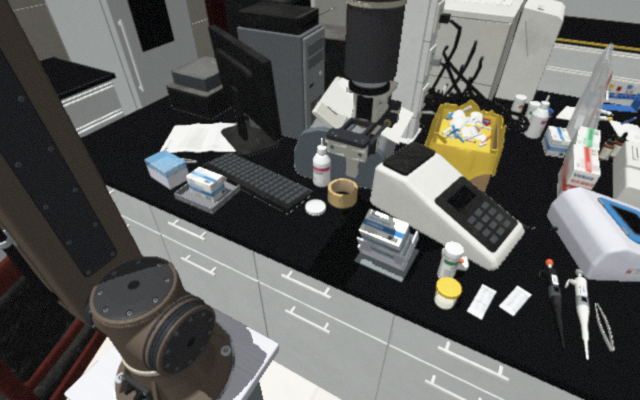

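View pics/d13.png

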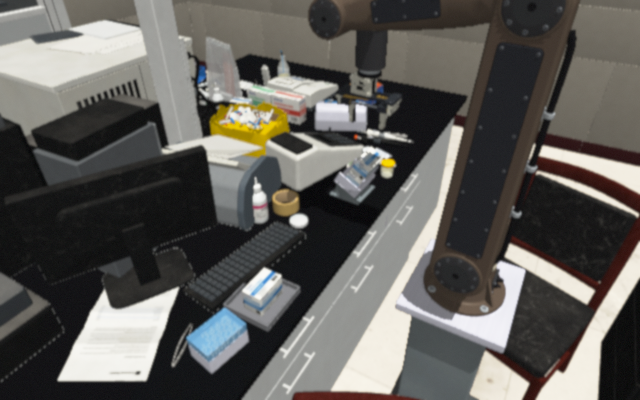

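Run:
```python
from h import *
import pickle
W,_=pickle.load(open("w10.pkl","rb"));S=optics.camera_info("scene")
w=[(298,71.7),(348.7,79.5),(342.7,169.3),(295.8,171)]
s=[(409,224.3),(398.2,246.7),(359.2,229.5),(369.6,208.8)]
P=np.array([tri([(W,np.array(a)-.4),(S,np.array(b)-.4)])[0] for a,b in zip(w,s)])
ex=(P[0]+P[3]-P[1]-P[2])/2;ey=(P[2]+P[3]-P[0]-P[1])/2
print("bay frame top centre",Rb.inv().apply(P.mean(0)-B)*1000,"pitch",np.degrees(np.arctan2(ex[2],np.hypot(*ex[:2]))),"yaw",np.degrees([np.arctan2(ex[1],ex[0]),np.arctan2(-ey[0],ey[1])]))
print(telemetry.get_obs()["force"]); print(ctrl.close_job())
```

```text
bay frame top centre [ 31.2421  -0.7466 140.2829] pitch 25.960198915010448 yaw [-3.1474 -2.7063]
[-0.7811 -0.1821 -0.2793]
the job is handed in; nothing more can be done
None
```

I swapped the cartons in the order asked and handed the job in at about 36 s of the 72 s allowed. No verdict was reported.

- **Sequence:** I set the upper carton upright on the clear bench and moved the old carton upright into the tray. The new carton then went into the holder, pushed down to the stops, and the upper carton went back on top, pushed down too.
- **Contact with the stops:** both cartons stopped at the same place. While gripped, they met the stops at about x 31.5 mm (lower) and 31.2 mm (upper). When nudged again after release, both were already against the stops.
- **Final position:** the upper carton's top centre measured (31.2, -0.7, 140.3) mm in bay axes, against a target of (31, 0, 140). Its yaw agrees with the holder to about 0.4°.
- **Other things:** the old carton stands upright in the tray, and the dish, cup and can look unmoved. The highest contact force I saw was about 29 N, briefly, while pressing the upper carton down.
- **What disagreed:** the final slope of the upper carton measured 26.0° instead of 28°. The same corner picking gave 26.7° at the start, so I put this down to picking error. The side camera differed from the scene camera by 5–10 mm at some points, so I relied on the scene and wrist views.

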